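# Load the wax nuts right way down into the blow-off tunnel

### The job

Load the two loose green wax nuts into the blow-off tunnel. Each has to sit with its narrower collar down between the in-feed rails; the two ends look alike, so you will have to feel which one is up and turn over a nut that lies the wrong way, then push it along the rails through the sprung yellow gate until the gate shuts behind it. Let both end fully down on the rails behind the closed gate, and leave everything else on the bench where it is.

Things in the scene. Friction and masses are not known exactly. Their poses are not given: they have to be found in the camera images.
- nut_a_center (a point): one of two alike loose green wax nuts lying flat: octagonal band 62 mm across flats (67 over corners), 26 mm high, with a round collar 11 mm high at each end, 48 mm high in all; 40 mm bore. One collar is 52 mm across, the other 58; either may be up: feel it. Point: its centre, 24 mm up. z = nut's axis, up at the start, does not tell which collar is up; x is square to a flat
- nut_b_center (a point): the other loose green wax nut, same shape and sizes, same point and axes; again the upper collar may be the 52 or the 58 mm one. Each weighs about 90 g (70 to 130) and stands steadily on any of its eight flats (25.7 mm wide, 26 mm long), its centre then 31 mm up
- gate_mid (a point): fixed blow-off unit: point mid-way between its in-feed rails on the gate line, level with the rail tops, 45 mm above the bench. x along the rails into the tunnel, y left across them, z up. Rails: two level steel strips 3 mm thick, 55 mm apart inside, from x = -95 to +180 mm. Gate posts 11 mm thick at y = +-43.5 mm, up to 25 mm above the rail tops
- load_spot (a point): between the open rails at rail-top level, 44 mm before the gate line: a nut is set here, its centre above this point. Axes as the gate's. A 52 mm collar drops between the rails and the nut's shoulder rests on them, centre 13 mm above the rail tops; a 58 mm collar does not, and the nut stands 11 mm too high for the tunnel. Beside the rails: free down to cross bars 19 mm and a plate 37 mm below their tops
- tunnel_mouth (a point): middle of the tunnel's front opening at rail-top level, 36 mm beyond the gate line; axes as the gate's. Inside 85 mm wide, 42 mm high over the rails, 141 mm long to its end stop: room for both nuts in a row, the second pushing the first along. Outside 124 mm wide, its roof 54 mm above the rail tops at most; then, from x = 150 mm, a white cabinet 170 mm wide with a hose, 190 mm above the rails. Open above between gate and tunnel
- gate (a joint): yellow sprung gate leaf on an upright hinge at the left post: 35 mm long, reaching to 4.5 mm left of mid-track, 5 to 21 mm above the rail tops. 0 = closed, square across the rails; swings inwards to 1.5 rad. A light spring (under 1 N at the tip) shuts it: a passing nut holds it aside until the nut's rear is about 30 mm past the gate line and nothing else is in the way
- runner_bar_center (a point): bystander: green wax bar, 190 x 24 x 18 mm, long along its x; point at its centre
- caliper_center (a point): bystander: slide caliper, 200 mm long along x, 11 mm high, its jaws reaching 55 mm to its -y; point at its middle, 5.5 mm up
- trim_knife_center (a point): bystander: trimming knife, 180 mm long along x, 20 mm thick; point at its middle, 10 mm up
- dust_brush_center (a point): bystander: flat dusting brush, 185 mm long along x, 42 mm wide, 18 mm high; point 10 mm up, near its middle
- spray_can_center (a point): bystander: blue can, 60 mm diameter, 170 mm high; point at its centre
- wax_jar_center (a point): bystander: amber jar, 72 mm diameter, 75 mm high; point at its centre
- pour_cup_center (a point): bystander: green wax cone, foot 68 mm diameter, 60 mm high; point at its mid-height

How it is judged:
At the end, for the whole second after the job is handed in: Both nuts stand still inside, narrower collar down: each nut's centre is 50 to 160 mm past the gate line, within 6 mm of the track's middle line, 9 to 18 mm above the rail tops, its axis upright within 0.08 rad; the gate is shut (below 0.12 rad) (x of nut_a_center in the frame of gate_mid between 0.05 and 0.16 m and y of nut_a_center in the frame of gate_mid between -0.006 and 0.006 m and z of nut_a_center in the frame of gate_mid between 0.009 and 0.018 m and angle between the z axis of each of nut_a_center, nut_b_center and the z axis of gate_mid, either way round below 0.08 rad and x of nut_b_center in the frame of gate_mid between 0.05 and 0.16 m and y of nut_b_center in the frame of gate_mid between -0.006 and 0.006 m and z of nut_b_center in the frame of gate_mid between 0.009 and 0.018 m and value of joint gate below 0.12 rad and linear speed of each of nut_a, nut_b below 0.02 m/s); the robot touches nothing.
It fails at once if one of the seven loose bystanders (bar, caliper, knife, brush, can, jar, cone) is shifted by more than 30 mm (distance of any of runner_bar_center, caliper_center, trim_knife_center, dust_brush_center, spray_can_center, wax_jar_center, pour_cup_center from where it was at the start of the episode above 0.03 m).
It also fails if it takes over 72 s, if anything falls off the work surface, if the arm or the gripper's body presses on something with over 40 N, if the wrist force passes 120 N, or if a joint passes its speed limit or range.

### The arm

A 6-joint arm with a two-finger parallel gripper is mounted at the origin on the work surface. World frame = base frame: x ahead of the robot, y to its left, z up, the work surface at z = 0. Lengths are in m, angles in rad, forces in N, time in s.
With the tool pointing down it reaches from about 0.35 to 0.775 m from the base axis. Payload 7.3 kg.
Tool frame: the origin (TCP) lies midway between the tips of the shut fingers; the grasp point (between the pads) lies 19 mm behind it; z points along the fingers, y is the direction in which the jaws open and shut (so a half turn about z gives the same grasp; the last joint's range is limited). The gripper opens to 92 mm and grips with 3 to 60 N. Pads are 19 mm wide; open, the fingers measure 130 mm over their backs; the gripper's body (75 mm by 190 mm) begins 47 mm behind the grasp point.
Start: joints at [1.099, 0.342, 1.524, -0, 1.275, -0.146], TCP at [0.168, 0.497, 0.227] pointing down, gripper open.
Joint ranges: [-2.53, 2.53], [-0.77, 2.02], [0.04, 2.7], [-1, 4.14], [0.28, 2.66], [-3.11, 3.11]. Speed limits (rad/s): [2.57, 2.57, 3.14, 3.14, 3.14, 3.14].

### API

Orientations are given as [roll, pitch, yaw] about the fixed x, y, z axes, in that order (R = Rz(yaw) Ry(pitch) Rx(roll)).
In Python, from cell import robot gives the robot as it stands.
- The arm moves only by the shell command python3 -m crank 'ROWS' [FORCE]. ROWS is a JSON object of lists of equal length, an entry for each row: "claw": the opening, from 0 (shut) to 1 (fully open); "delta_pos": the shift along the tool's x, y, z in units of 25 mm (1.0 is 25 mm), a list of three; "roll": the turn about the tool's z in units of 6 degrees (1.0 is 6 degrees). In form: {"claw": [claw, ...], "delta_pos": [[dx, dy, dz], ...], "roll": [roll, ...]}. A call has exactly 8 rows; each row is the pose to reach, as a shift and turn from the pose commanded when the call began, along the tool's axes at that moment; what a row does not reach only later rows make up. A row lasts 1/12 s, in which the tool goes at most 41.7 mm and 7.16 degrees, less where a joint would pass 70% of its speed; a pose out of reach is approached as far as the arm can. A call with a gripper value outside its range is refused whole. The fingers move at their own pace and stop on an object; FORCE is the grip in N (left out, the last holds). Time passes only in rows, so rows that repeat a pose let the fingers close, or fill a call up. It gives the time, the measured TCP pose, the force and the opening at its end, in the units of the state.
- robot.observe(): the state, without advancing time (a new reading comes with each control period).
- robot.read_camera(name): name is "scene" or "top" or "wrist"; returns a dict with "color" (420x560x3 uint8, blue, green, red), "fx", "fy", "cx", "cy" (pixels), "rvec" (rotation vector, rad) and "tvec" (3), from world to camera coordinates, as OpenCV has them; the wrist camera has in their place "hand_eye" (4x4, takes a point from camera to tool coordinates, whose origin is the TCP and whose axes are the flange's). Camera axes: x right, y down, z forward; pixel columns grow to the right and rows downward; lengths in m; the calibration is good to about 2 mm. A picture is of the moment at which its call begins: read the wrist's pose just before it. There is no depth.
- robot.hand_in(): hands the job in, once; it reports no verdict.
The state is a dict: "time": time; "qpos": joint angles; "qvel": joint speeds; "joint_efforts": joint torques, N m; "tool_pos": TCP position; "tool_rot": TCP orientation; "contact_force": force on the tool from outside, world axes, zero at the start; "torque": the same for the moment, N m; "opening": finger opening in m.
Only numpy, scipy, OpenCV 4.12 (cv2) and the standard library are available. Lean on these libraries where they do the work, as an engineer would, in place of code of your own. Each camera call takes 0.05 s, during which the arm holds its last target.

## Working session

There is one attempt and no reset: what is moved stays moved. The work goes in short steps, Python scripts to look and compute and a shell command to move; the robot and the scene stay as the last step left them, time stands still between calls to the robot, and variables do not carry over. Pictures are saved under pics/ and viewed, and the job is handed in when it is done.

```bash
ls; mkdir -p pics; python3 - <<'E'
from cell import robot
import cv2
s=robot.observe();print(s)
for n in ("scene","top","wrist"):
    c=robot.read_camera(n);cv2.imwrite(f"pics/{n}0.png",c["color"])
    print(n,{k:v for k,v in c.items() if k!="color"})
E
```

```text
pics
{'time': 0.0, 'qpos': array([ 1.09900376e+00,  3.42702444e-01,  1.52502927e+00,  2.88880052e-05,
        1.27539785e+00, -1.46000015e-01]), 'qvel': array([-0.00054915,  0.00091119,  0.00096076, -0.00060974,  0.00144179,
       -0.00025346]), 'joint_efforts': array([-6.57555938e-04, -4.31247926e+01, -2.44217259e+01,  7.16242706e-02,
        5.59324678e-02, -8.64664526e-05]), 'tool_pos': array([0.16781268, 0.49702279, 0.22605122]), 'tool_rot': array([-3.14007612e+00, -2.50921864e-04,  2.81579149e+00]), 'contact_force': array([-0.32247236, -0.80037862,  0.28537311]), 'torque': array([ 0.01687343, -0.06227116, -0.00898864]), 'opening': 0.09196593692932017}
scene {'fx': 433.47592957617695, 'fy': 433.47592957617695, 'cx': 282.7357450263723, 'cy': 200.05487918714567, 'rvec': array([ 2.01763437,  1.53970383, -0.52774618]), 'tvec': array([-0.14226192, -0.30560635,  1.66855247])}
top {'fx': 480.5735438731453, 'fy': 480.5735438731453, 'cx': 273.59137991831693, 'cy': 215.64486765361974, 'rvec': array([ 2.13379798, -2.1427474 ,  0.14333209]), 'tvec': array([0.02065037, 0.51538143, 1.2815313 ])}
wrist {'fx': 322.2616650888844, 'fy': 322.2616650888844, 'cx': 276.88387808336154, 'cy': 208.09072160318976, 'hand_eye': array([[ 4.61464663e-04, -9.65494587e-01, -2.60422714e-01,
         7.00156409e-02],
       [ 9.99999889e-01,  4.71418506e-04,  2.42398063e-05,
         2.23565886e-04],
       [ 9.93646849e-05, -2.60422696e-01,  9.65494697e-01,
        -1.57856624e-01],
       [ 0.00000000e+00,  0.00000000e+00,  0.00000000e+00,
         1.00000000e+00]])}
```

View pics/scene0.png

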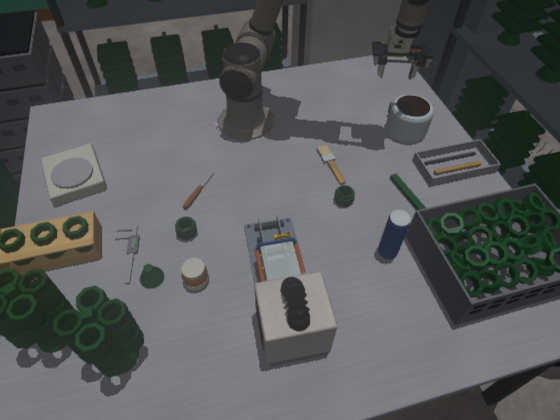

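View pics/top0.png

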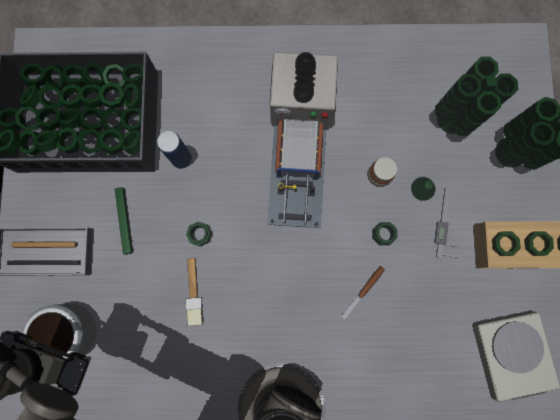

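View pics/wrist0.png

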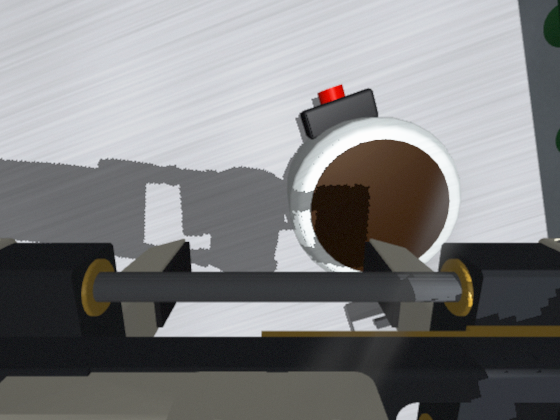

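The top view shows the nuts at (199,233) and (385,233), the unit with its rails at x≈285–308 and the yellow gate near (288,187). I'll zoom in and measure from there.

```bash
cat > h.py <<'E'
import numpy as np,cv2
from cell import robot
def pix2w(c,u,v,z):
    R=cv2.Rodrigues(c["rvec"])[0];t=np.array(c["tvec"])
    d=R.T@np.array([(u-c["cx"])/c["fx"],(v-c["cy"])/c["fy"],1]);o=-R.T@t
    return o+d*(z-o[2])/d[2]
def proj(c,p):
    return cv2.projectPoints(np.array(p,float).reshape(-1,1,3),np.array(c["rvec"]),np.array(c["tvec"]),np.array([[c["fx"],0,c["cx"]],[0,c["fy"],c["cy"]],[0,0,1]]),None)[0].reshape(-1,2)
E
python3 - <<'E'
from h import *
c=robot.read_camera("top")
im=c["color"]
a=im[120:250,240:340];cv2.imwrite("pics/tz.png",cv2.resize(a,None,fx=5.5,fy=4.6*1.2/1.0,interpolation=cv2.INTER_CUBIC)[:600] if 0 else cv2.resize(a,(461,600),interpolation=cv2.INTER_CUBIC))
a1=im[205:260,170:225];a2=im[205:260,357:412]
cv2.imwrite("pics/tn.png",cv2.resize(np.hstack([a1,a2]),(800,400),interpolation=cv2.INTER_CUBIC))
for p in ((199,233),(385,233)): print(pix2w(c,*p,0.048))
E
```

```text
[0.46740086 0.22121248 0.048     ]
[ 0.46502104 -0.28258387  0.048     ]
```

View pics/tz.png

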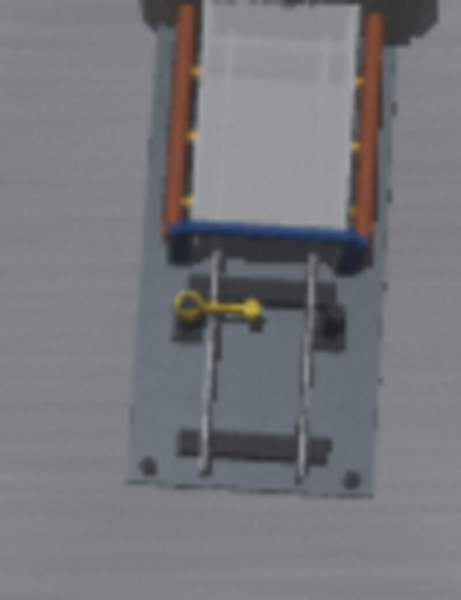

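View pics/tn.png

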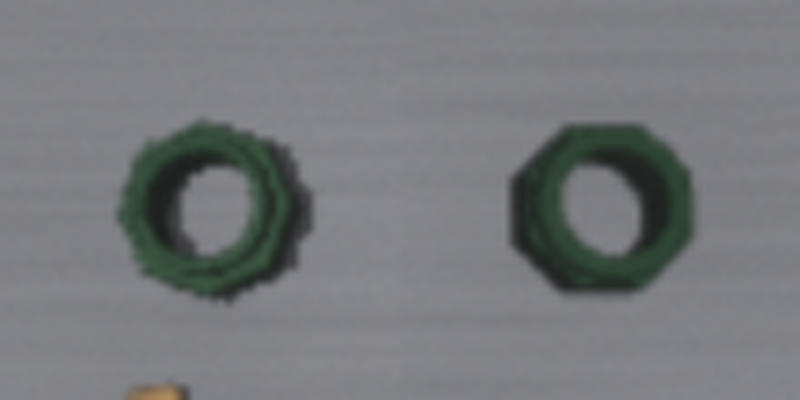

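```bash
python3 - <<'E'
from h import *
c=robot.read_camera("top")
def z(u,v): return 240+u/4.61,120+v/4.615
P={k:pix2w(c,*z(*p),h) for k,p,h in [("Lf",(205,470),.045),("Rf",(301,475),.045),("Lb",(218,255),.045),("Rb",(313,255),.045),("hinge",(188,303),.07),("tip",(252,309),.066),("Rpost",(330,318),.07)]}
for k,v in P.items(): print(k,v.round(4))
for a,b in (("Lf","Rf"),("Lb","Rb"),("Lf","Lb"),("Rf","Rb")): d=P[b]-P[a];print(a,b,np.hypot(*d[:2]),np.degrees(np.arctan2(d[1],d[0])))
s=cv2.resize(robot.read_camera("scene")["color"][170:310,160:360],(800,560),interpolation=cv2.INTER_CUBIC);cv2.imwrite("pics/sz.png",s)
E
```

```text
Lf [ 0.4972 -0.0112  0.045 ]
Rf [ 0.494  -0.0679  0.045 ]
Lb [ 0.6272 -0.0198  0.045 ]
Rb [ 0.6268 -0.0768  0.045 ]
hinge [ 0.5926 -0.0016  0.07  ]
tip [ 0.5897 -0.0393  0.066 ]
Rpost [ 0.5832 -0.0847  0.07  ]
Lf Rf 0.05677512153005642 -93.29581985872156
Lb Rb 0.056938909159835724 -90.37088974518561
Lf Lb 0.13025457108127714 -3.802458863773836
Rf Rb 0.1331607148568464 -3.829960238947185
```

View pics/sz.png

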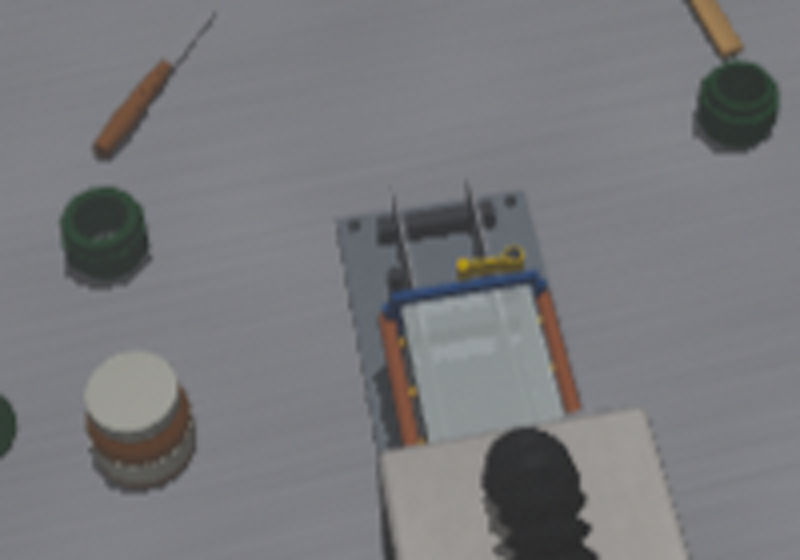

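```bash
cat >> h.py <<'E'
from scipy.spatial.transform import Rotation as Rn
def plan(x,y,z,yaw=None):
    s=robot.observe();R=Rn.from_euler("xyz",s["tool_rot"]).as_matrix()
    d=R.T@(np.array([x,y,z])-s["tool_pos"])/0.025
    r=0 if yaw is None else -((yaw-s["tool_rot"][2]+np.pi)%(2*np.pi)-np.pi)/np.radians(6)
    print("delta",d.round(3),"roll",round(r,2),"t",s["time"])
UO=np.array([0.590,-0.0459]);UY=-0.067
def unit(x,y):
    c,s=np.cos(UY),np.sin(UY);return UO+np.array([c*x-s*y,s*x+c*y])
def st():
    s=robot.observe();print({k:(np.round(s[k],4).tolist()) for k in("time","tool_pos","tool_rot","contact_force","opening")})
def wrist(name=None):
    s=robot.observe();c=robot.read_camera("wrist")
    T=np.eye(4);T[:3,:3]=Rn.from_euler("xyz",s["tool_rot"]).as_matrix();T[:3,3]=s["tool_pos"]
    M=np.linalg.inv(T@c["hand_eye"]);c["rvec"]=cv2.Rodrigues(M[:3,:3])[0];c["tvec"]=M[:3,3]
    if name: cv2.imwrite(name,c["color"])
    return c
def octo(c,x,y,yaw,z0=0,col=(0,0,255)):
    im=c["color"]
    for z in (z0+.011,z0+.037):
        a=yaw+np.pi/8+np.arange(8)*np.pi/4
        p=proj(c,[[x+.0335*np.cos(t),y+.0335*np.sin(t),z] for t in a]);cv2.polylines(im,[p.round().astype(int)],True,col,1)
    a=np.arange(40)*np.pi/20
    for r in (.026,.029,.02):
        p=proj(c,[[x+r*np.cos(t),y+r*np.sin(t),z0+.048] for t in a]);cv2.polylines(im,[p.round().astype(int)],True,(255,0,255),1)
E
python3 -c "
from h import *
plan(.467,.221,.2,3.075)"
```

```text
delta [-14.87   -6.641   1.063] roll -2.48 t 0.3
```

```bash
python3 -m crank '{"claw":[1,1,1,1,1,1,1,1],"delta_pos":[[-1.5,-0.7,0],[-4,-1.8,0.2],[-7,-3.2,0.4],[-10,-4.5,0.7],[-13,-5.8,0.9],[-14.87,-6.64,1.06],[-14.87,-6.64,1.06],[-14.87,-6.64,1.06]],"roll":[-0.5,-1,-1.5,-2,-2.48,-2.48,-2.48,-2.48]}' 10
python3 - <<'E'
from h import *
st();wrist("pics/w1.png")
E
```

```text
time: 0.97
tool_pos: [0.4131, 0.2701, 0.2057]
tool_rot: [3.141, 0.0, 3.076]
contact_force: [0.7, 0.1, -0.1]
opening: 0.0918
{'time': 0.9667, 'tool_pos': [0.4131, 0.2701, 0.2057], 'tool_rot': [3.1413, 0.0003, 3.0755], 'contact_force': [0.7194, 0.1273, -0.0714], 'opening': 0.0918}
```

View pics/w1.png

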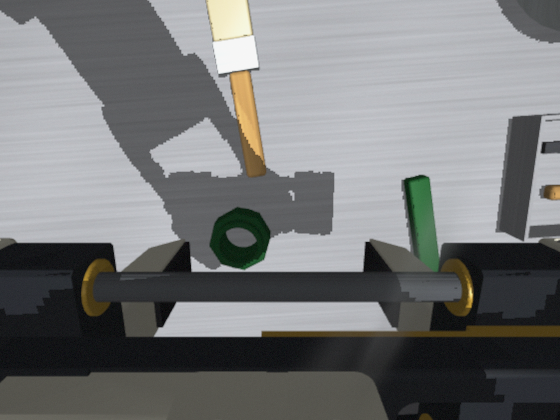

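```bash
cat >> h.py <<'E'
from scipy.optimize import minimize
def fitnut(c,x0,y0,z0=0,yaws=np.radians(np.arange(0,45,5.0)),rr=.05,save=None):
    im=c["color"].astype(int);g=(im[...,1]>im[...,2]*1.25)&(im[...,1]>im[...,0]*1.08)
    uv=proj(c,[[x0,y0,z0+.024]])[0];k=np.zeros(g.shape,bool)
    sc=c["fx"]*rr/np.linalg.norm(cv2.Rodrigues(c["rvec"])[0]@[x0,y0,.024]+np.ravel(c["tvec"]))
    yy,xx=np.mgrid[:g.shape[0],:g.shape[1]];roi=np.hypot(xx-uv[0],yy-uv[1])<sc
    m=g&roi
    S=4
    def sil(p):
        x,y,w=p;im=np.zeros(g.shape,np.uint8);pts=[]
        a=w+np.pi/8+np.arange(8)*np.pi/4
        pts+=[[x+.0335*np.cos(t),y+.0335*np.sin(t),z] for t in a for z in(z0+.011,z0+.037)]
        a=np.arange(24)*np.pi/12
        pts+=[[x+.0275*np.cos(t),y+.0275*np.sin(t),z] for t in a for z in(z0,z0+.048)]
        h=cv2.convexHull(proj(c,pts).astype(np.float32))
        cv2.fillPoly(im,[(h*16).round().astype(np.int32)],1,shift=4)
        hole=np.zeros(g.shape,np.uint8);hb=np.zeros(g.shape,np.uint8)
        for arr,z in((hole,z0+.048),(hb,z0)):
            q=proj(c,[[x+.02*np.cos(t),y+.02*np.sin(t),z] for t in a]);cv2.fillPoly(arr,[(q*16).round().astype(np.int32)],1,shift=4)
        im[(hole&hb)>0]=0
        return im>0
    cost=lambda p:np.sum((sil([p[0]*.001,p[1]*.001,p[2]*.02])^m)&roi)
    best=None
    for w in yaws:
        r=minimize(cost,[x0*1e3,y0*1e3,w/.02],method="Nelder-Mead",options=dict(initial_simplex=np.array([x0*1e3,y0*1e3,w/.02])+np.array([[0,0,0],[6,0,0],[0,6,0],[0,0,4]]),maxiter=120))
        if best is None or r.fun<best.fun: best=r
    p=best.x*[.001,.001,.02];print("nut",p[:2].round(4),"yaw deg",np.degrees(p[2])%45,"cost",best.fun,"mask",m.sum())
    if save:
        d=c["color"].copy();cc=dict(c);cc["color"]=d;octo(cc,*p,z0);cv2.imwrite(save,d)
    return p
E
python3 - <<'E'
from h import *
c=wrist();fitnut(c,.467,.221,save="pics/w1f.png")
t=robot.read_camera("top");fitnut(t,.467,.221);fitnut(t,.465,-.283)
plan(.467,.221,.2)
E
```

```text
nut [0.4666 0.2263] yaw deg 31.353600784376603 cost 212.0 mask 2330
nut [0.4686 0.2256] yaw deg 41.70549267799777 cost 287.0 mask 55
nut [ 0.469  -0.2899] yaw deg 43.214163381749856 cost 147.0 mask 219
delta [-2.27  -1.792  0.21 ] roll 0 t 1.1167
```

View pics/w1f.png

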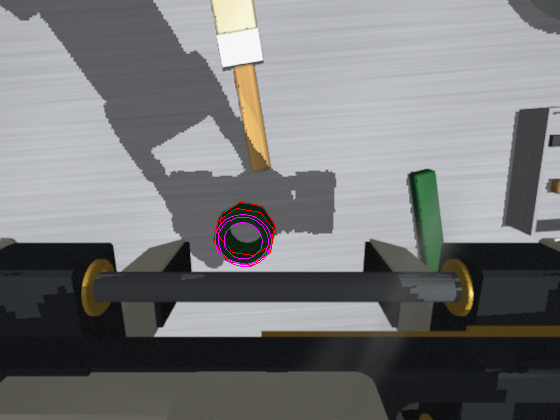

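```bash
python3 -c "
from h import *
plan(.467,.226,.15)"; python3 -m crank '{"claw":[1,1,1,1,1,1,1,1],"delta_pos":[[0,0,0.5],[0,0,1],[0,0,1.5],[0,0,2],[0,0,2],[0,0,2],[0,0,2],[0,0,2]],"roll":[0,0,0,0,0,0,0,0]}' 10
python3 - <<'E'
from h import *
st();c=wrist("pics/w2.png");st();p=fitnut(c,.467,.226,save="pics/w2f.png")
plan(p[0],p[1],.15)
E
```

```text
delta [-2.257 -1.592  2.21 ] roll 0 t 1.1167
time: 1.78
tool_pos: [0.4121, 0.2724, 0.1566]
tool_rot: [3.141, 0.001, 3.076]
contact_force: [1.4, 0.4, -1.1]
opening: 0.0919
{'time': 1.7833, 'tool_pos': [0.4121, 0.2724, 0.1566], 'tool_rot': [3.1407, 0.0014, 3.0762], 'contact_force': [1.3843, 0.4167, -1.1469], 'opening': 0.0919}
{'time': 1.8333, 'tool_pos': [0.4121, 0.2723, 0.1566], 'tool_rot': [3.1407, 0.0014, 3.076], 'contact_force': [-0.3057, -0.017, 0.4921], 'opening': 0.0917}
nut [0.4657 0.2263] yaw deg 27.749821070789714 cost 1251.0 mask 2403
delta [-2.257 -1.696  0.265] roll 0 t 1.8333
```

View pics/w2f.png

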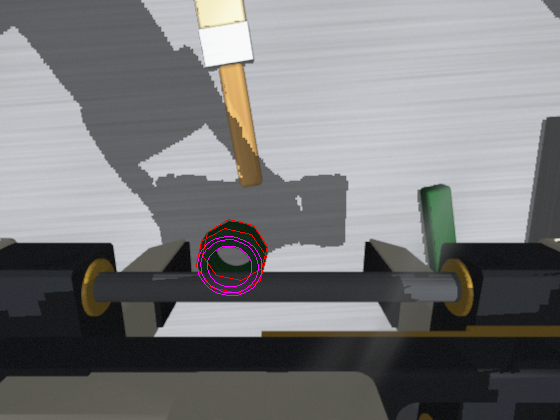

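View pics/w2.png

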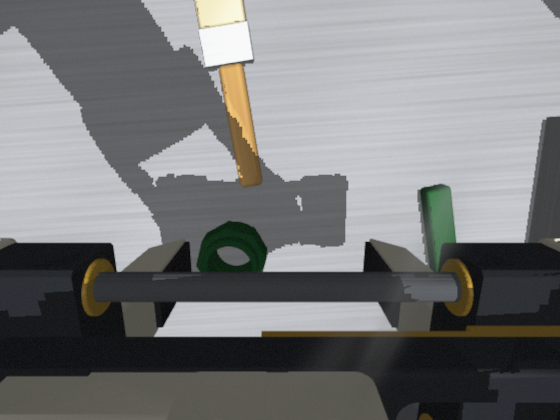

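```bash
sed -i 's/rr=.05,save=None/rr=.05,save=None,vmax=268/; s/<sc$/<sc; roi\&=yy<vmax/' h.py; python3 - <<'E'
from h import *
c=wrist();
for w in np.radians([0,10,20,30,40]): p=fitnut(c,.4665,.2265,yaws=[w])
E
```

```text
nut [0.4664 0.2255] yaw deg 43.902487000994626 cost 199.0 mask 2148
nut [0.4668 0.2257] yaw deg 17.436194350787794 cost 152.0 mask 2148
nut [0.4672 0.226 ] yaw deg 26.94135281983555 cost 106.0 mask 2148
nut [0.4667 0.2261] yaw deg 34.12433512028639 cost 129.0 mask 2148
nut [0.4668 0.2261] yaw deg 33.52378607284617 cost 122.0 mask 2148
```

```bash
python3 -c "
from h import *
plan(.467,.226,.040,np.radians(164.5))"; python3 -m crank '{"claw":[1,1,1,1,1,1,1,1],"delta_pos":[[-0.6,-0.4,0],[-1.2,-0.9,0],[-1.8,-1.3,0],[-2.26,-1.68,0.6],[-2.26,-1.68,1.8],[-2.26,-1.68,2.4],[-2.26,-1.68,2.4],[-2.26,-1.68,2.4]],"roll":[0.5,1,1.5,1.95,1.95,1.95,1.95,1.95]}' 10
python3 - <<'E'
from h import *
plan(.467,.226,.040,np.radians(164.5));wrist("pics/w3.png")
E
```

```text
delta [-2.306 -1.701  4.658] roll 1.96 t 1.8833
time: 2.55
tool_pos: [0.4654, 0.2261, 0.0957]
tool_rot: [-3.141, -0.001, 2.871]
contact_force: [0.1, -0.5, 1.2]
opening: 0.0914
delta [-0.063  0.015  2.228] roll 0.0 t 2.55
```

View pics/w3.png

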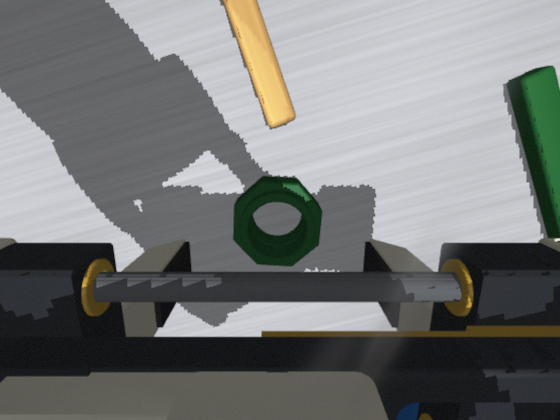

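```bash
python3 - <<'E'
from h import *
c=wrist();p=fitnut(c,.467,.226,vmax=270)
plan(p[0],p[1],.040)
E
```

```text
nut [0.4663 0.226 ] yaw deg 21.566754769462236 cost 399.0 mask 4993
delta [ 0.003 -0.024  2.283] roll 0 t 2.65
```

```bash
python3 -m crank '{"claw":[1,1,1,1,0.5,0.5,0.5,0.5],"delta_pos":[[0,0,0.8],[0,0,1.6],[0,0,2.28],[0,0,2.28],[0,0,2.28],[0,0,2.28],[0,0,2.28],[0,0,2.28]],"roll":[0,0,0,0,0,0,0,0]}' 5
python3 -m crank '{"claw":[0.45,0.45,0.45,0.45,0.45,0.45,0.45,0.45],"delta_pos":[[0,0,0],[0,0,0],[0,0,0],[0,0,0],[0,0,0],[0,0,0],[0,0,0],[0,0,0]],"roll":[0,0,0,0,0,0,0,0]}' 5
```

```text
time: 3.32
tool_pos: [0.4663, 0.2265, 0.04]
tool_rot: [3.14, 0.002, 2.871]
contact_force: [0.7, -0.3, 0.3]
opening: 0.0694
time: 3.98
tool_pos: [0.4657, 0.2262, 0.039]
tool_rot: [3.141, 0.0, 2.871]
contact_force: [-0.7, -0.1, 5.4]
opening: 0.0513
```

The collar measures 51.3 mm across, so the 52 mm end is up and this nut has to be turned over. I'll grip it across the flats at mid-height.

```bash
python3 -m crank '{"claw":[1,1,1,1,1,1,1,0.5],"delta_pos":[[0,0,-0.2],[0,0,-0.2],[0,0,-0.2],[0,0,-0.2],[0,0,0.4],[0,0,1.0],[0,0,1.36],[0,0,1.36]],"roll":[0,0,0,0,0,0,0,0]}' 10
python3 -m crank '{"claw":[0.5,0.5,0.5,0.5,0.5,0.5,0.5,0.5],"delta_pos":[[0,0,0],[0,0,0],[0,0,0],[0,0,0],[0,0,0],[0,0,0],[0,0,0],[0,0,0]],"roll":[0,0,0,0,0,0,0,0]}' 10
python3 - <<'E'
from h import *
st();p=unit(-62,56.5) if 0 else unit(-.062,.0565);print(p);plan(p[0],p[1],.10,1.504);c=wrist("pics/w4.png")
E
```

```text
time: 4.65
tool_pos: [0.4642, 0.2257, 0.0028]
tool_rot: [-3.14, -0.003, 2.871]
contact_force: [-0.6, -0.7, -0.6]
opening: 0.0884
time: 5.32
tool_pos: [0.466, 0.2263, 0.0053]
tool_rot: [3.141, 0.001, 2.871]
contact_force: [-1.1, 0.1, 5.8]
opening: 0.0625
{'time': 5.3167, 'tool_pos': [0.466, 0.2263, 0.0053], 'tool_rot': [3.1408, 0.0011, 2.8713], 'contact_force': [-1.0924, 0.1265, 5.7712], 'opening': 0.0625}
[0.53192178 0.01462413]
delta [-4.806 -7.452 -3.788] roll 13.06 t 5.3167
```

View pics/w4.png

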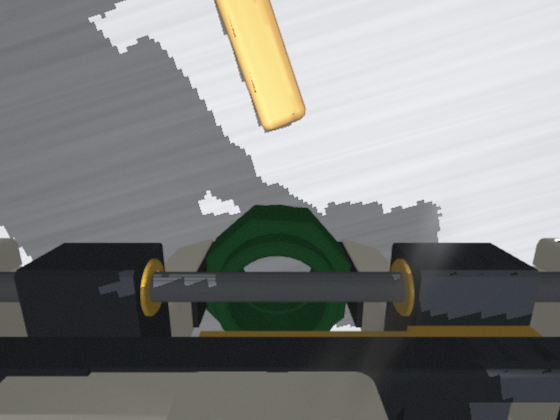

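```bash
python3 -m crank '{"claw":[0.5,0.5,0.5,0.5,0.5,0.5,0.5,0.5],"delta_pos":[[0,0,-1],[0,0,-2.2],[-0.6,-1,-3.6],[-1.5,-2.4,-5],[-2.5,-3.9,-6],[-3.5,-5.4,-6],[-4.4,-6.8,-6],[-4.8,-7.45,-6]],"roll":[0,0.5,1.6,2.7,3.8,4.9,6,7.1]}' 10
python3 -c "
from h import *
plan(.5319,.0146,.10,1.504);st()"
```

```text
time: 6.03
tool_pos: [0.5307, 0.0167, 0.1555]
tool_rot: [3.14, 0.001, 2.123]
contact_force: [0.7, 0.9, -1.3]
opening: 0.0624
delta [-0.095 -0.007  2.219] roll 5.91 t 6.0333
{'time': 6.0333, 'tool_pos': [0.5307, 0.0167, 0.1555], 'tool_rot': [3.1403, 0.0008, 2.1227], 'contact_force': [0.6821, 0.9394, -1.3445], 'opening': 0.0624}
```

```bash
python3 -m crank '{"claw":[0.5,0.5,0.5,0.5,0.5,0.5,0.5,0.5],"delta_pos":[[0,0,0],[-0.1,0,0],[-0.1,0,0],[-0.1,0,0.5],[-0.1,0,1],[-0.1,0,1.4],[-0.1,0,1.4],[-0.1,0,1.4]],"roll":[1.1,2.2,3.3,4.4,5.5,5.9,5.9,5.9]}' 10
python3 - <<'E'
from h import *
c=wrist("pics/w5.png")
t=robot.read_camera("top");cv2.imwrite("pics/t5.png",cv2.resize(t["color"][120:280,200:400],(750,600)))
# overlay predicted rails
for y in (.0275,.0305,-.0275,-.0305):
    a=[np.append(unit(x,y),.045) for x in (-.095,-.05,0,.036)]
    q=proj(c,a);print(y,q.round(0).tolist())
    cv2.polylines(c["color"],[q.round().astype(int)],False,(0,0,255),1)
cv2.imwrite("pics/w5o.png",c["color"]);plan(.5319,.0146,.05,1.504)
E
```

```text
time: 6.7
tool_pos: [0.5311, 0.0163, 0.119]
tool_rot: [-3.14, -0.0, 1.512]
contact_force: [-0.2, -0.0, -0.2]
opening: 0.063
0.0275 [[235.0, 255.0], [293.0, 256.0], [358.0, 256.0], [404.0, 257.0]]
0.0305 [[235.0, 252.0], [293.0, 252.0], [358.0, 253.0], [405.0, 253.0]]
-0.0275 [[237.0, 317.0], [292.0, 318.0], [353.0, 318.0], [397.0, 319.0]]
-0.0305 [[237.0, 321.0], [292.0, 321.0], [353.0, 322.0], [396.0, 322.0]]
delta [-0.068  0.004  2.798] roll 0.07 t 6.8
```

View pics/w5o.png

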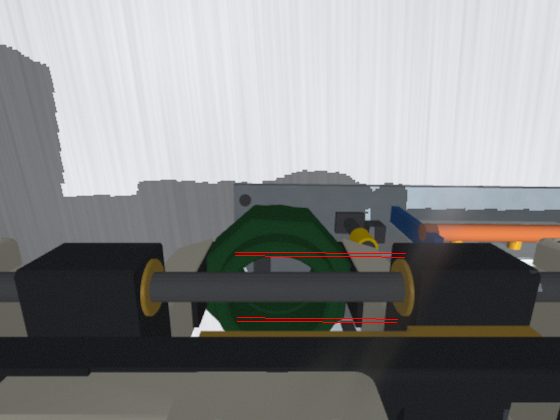

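View pics/t5.png

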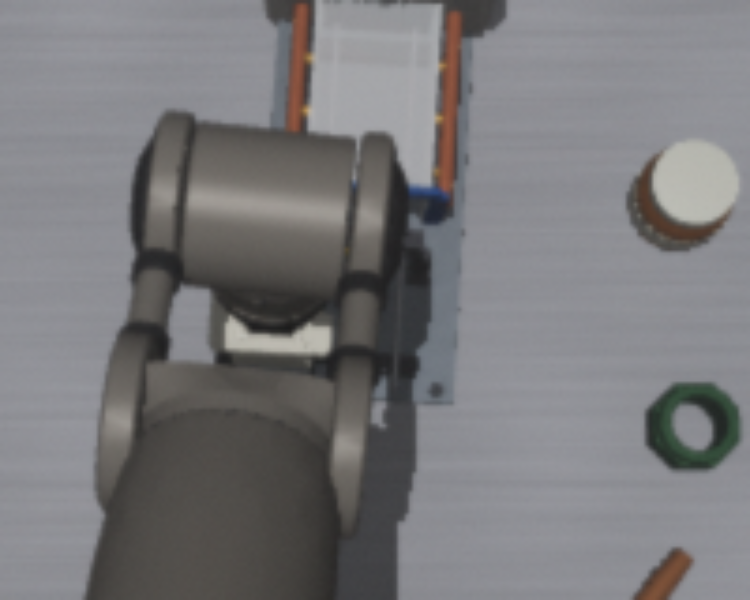

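```bash
python3 - <<'E'
from h import *
c=wrist()
print(proj(c,[np.append(unit(0,.0435),.07),np.append(unit(0,.0395),.066),np.append(unit(.036,.062),.099),np.append(unit(.036,.062),.045)]).round(0))
def tou(p):
    d=p[:2]-UO;cc,s=np.cos(UY),np.sin(UY);return np.array([cc*d[0]+s*d[1],-s*d[0]+cc*d[1]])
print("plate edge",tou(pix2w(c,300,184,.008)),tou(pix2w(c,235,184,.008)),"hinge",tou(pix2w(c,369,240,.072)))
E
```

```text
[[366. 249.]
 [365. 252.]
 [443. 239.]
 [407. 214.]]
plate edge [-0.04261956  0.07688595] [-0.09787663  0.07643381] hinge [0.00057127 0.05086119]
```

```bash
python3 - <<'E'
from h import *
def tou(p):
    d=p[:2]-UO;cc,s=np.cos(UY),np.sin(UY);return np.array([cc*d[0]+s*d[1],-s*d[0]+cc*d[1]]).round(4)
c=robot.read_camera("top")
im=cv2.imread("pics/top0.png")
def z(u,v): return 240+u/4.61,120+v/4.615
for p,h in (((127,482),.008),((373,496),.008),((165,240),.05),((370,240),.05),((205,470),.045),((301,475),.045)):
    print(p,tou(pix2w(c,*z(*p),h)))
cv2.imwrite("pics/tz2.png",cv2.resize(im[165:235,262:332],(600,600),interpolation=cv2.INTER_LANCZOS4))
plan(*unit(-.062,.0560),.072,1.504)
E
```

```text
(127, 482) [-0.1001  0.0753]
(373, 496) [-0.0994 -0.0742]
(165, 240) [0.0414 0.0607]
(370, 240) [ 0.0488 -0.0616]
(205, 470) [-0.0949  0.0284]
(301, 475) [-0.0943 -0.0284]
delta [-0.086 -0.002  1.927] roll 0.07 t 6.9
```

View pics/tz2.png

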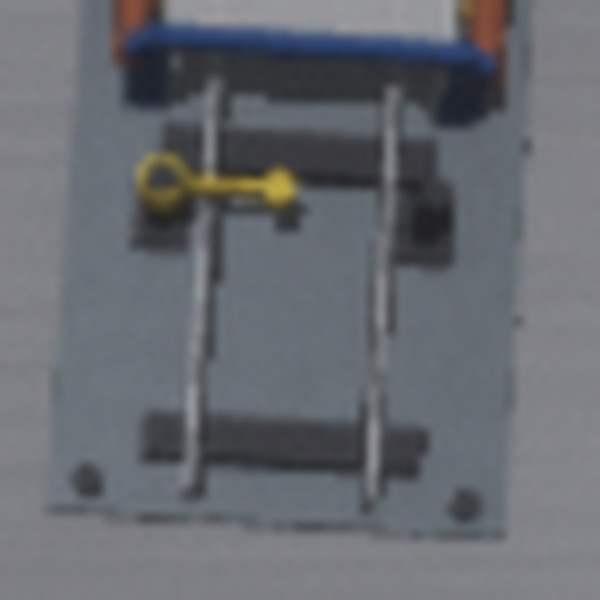

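```bash
python3 -m crank '{"claw":[0.5,0.5,0.5,0.5,0.5,0.5,0.5,0.5],"delta_pos":[[-0.09,0,1.2],[-0.09,0,2.4],[-0.09,0,2.65],[-0.09,0,2.8],[-0.09,0,2.95],[-0.09,0,3.1],[-0.09,0,3.2],[-0.09,0,3.2]],"roll":[0,0.07,0.07,0.07,0.07,0.07,0.07,0.07]}' 10
python3 - <<'E'
from h import *
c=wrist("pics/w6.png")
s=robot.read_camera("scene");cv2.imwrite("pics/s6.png",cv2.resize(s["color"][170:290,200:360],(800,600),interpolation=cv2.INTER_CUBIC))
E
```

```text
time: 7.57
tool_pos: [0.5326, 0.0147, 0.041]
tool_rot: [3.139, -0.001, 1.503]
contact_force: [0.0, 2.0, 1.7]
opening: 0.0618
```

View pics/w6.png

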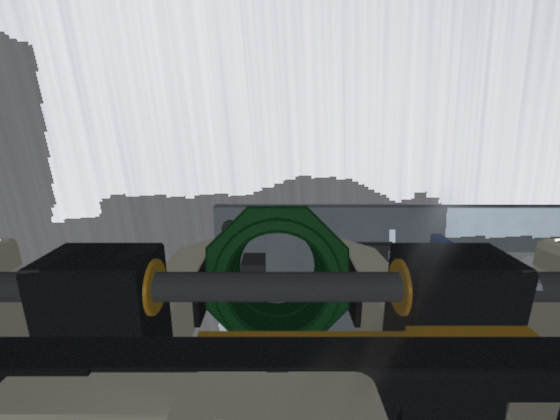

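View pics/s6.png

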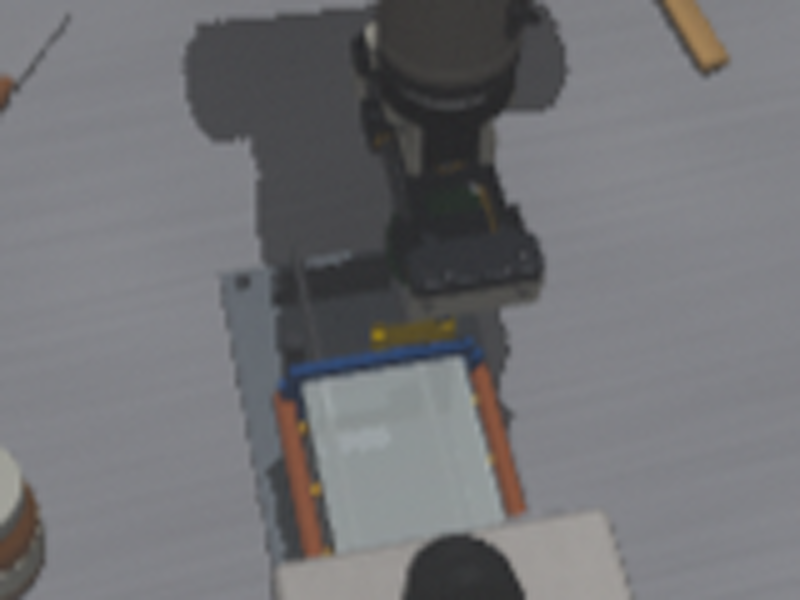

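```bash
python3 -m crank '{"claw":[0.5,0.5,0.5,0.5,0.5,0.5,0.5,0.5],"delta_pos":[[0,0,0.1],[0,0,0.2],[0,0,0.3],[0,0,0.4],[0,0,0.5],[0,0,0.54],[0,0,0.54],[0,0,0.54]],"roll":[0,0,0,0,0,0,0,0]}' 10
python3 - <<'E'
from h import *
c=wrist("pics/w7.png")
E
```

```text
time: 8.33
tool_pos: [0.5326, 0.0143, 0.0268]
tool_rot: [3.139, -0.0, 1.503]
contact_force: [1.9, 4.9, 2.7]
opening: 0.0614
```

View pics/w7.png

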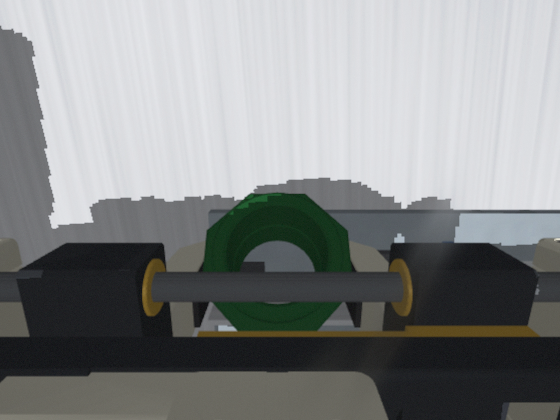

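```bash
cat >> h.py <<'E'
def fittilt(c,save=None,th0=(20,40,60,80),sp=None,jaw=0):
    # nut gripped; params dx,dz (tool frame, mm, from grasp pt), tilt about jaw axis (0 = flat); top tips toward +tool x
    s=sp or robot.observe();Rt=Rn.from_euler("xyz",s["tool_rot"]).as_matrix();o=s["tool_pos"]
    im=c["color"].astype(int);g=(im[...,1]>im[...,2]*1.25)&(im[...,1]>im[...,0]*1.08)
    yy,xx=np.mgrid[:g.shape[0],:g.shape[1]];roi=(yy<268)&(yy>100)&(xx>212)&(xx<342)
    def pts(p,L):
        th=np.radians(p[2]);ax=np.array([np.sin(th),0,-np.cos(th)]);e2=np.array([np.cos(th),0,np.sin(th)]);e1=np.array([0,1.,0])
        q=[np.array([p[0]/1e3,0,-.019+p[1]/1e3])+a*e1+b*e2+h*ax for a,b,h in L];return [o+Rt@v for v in q]
    a8=np.pi/8+np.arange(8)*np.pi/4;a=np.arange(24)*np.pi/12
    H=[(.0335*np.cos(t),.0335*np.sin(t),h) for t in a8 for h in(-.013,.013)]+[(.0275*np.cos(t),.0275*np.sin(t),h) for t in a for h in(-.024,.024)]
    def sil(p):
        im=np.zeros(g.shape,np.uint8);h=cv2.convexHull(proj(c,pts(p,H)).astype(np.float32));cv2.fillPoly(im,[(h*16).round().astype(np.int32)],1,shift=4)
        m=[]
        for hh in(.024,-.024):
            b=np.zeros(g.shape,np.uint8);q=proj(c,pts(p,[(.02*np.cos(t),.02*np.sin(t),hh) for t in a]));cv2.fillPoly(b,[(q*16).round().astype(np.int32)],1,shift=4);m.append(b)
        im[(m[0]&m[1])>0]=0;return im>0
    best=None
    for t in th0:
        r=minimize(lambda p:np.sum((sil(p)^g)&roi),[0,0,t],method="Nelder-Mead",options=dict(initial_simplex=[[0,0,t],[5,0,t],[0,5,t],[0,0,t+12]],maxiter=150))
        if best is None or r.fun<best.fun:best=r
    print("tilt fit dx,dz(mm,down+),deg",best.x.round(1),"cost",best.fun,"of",(g&roi).sum())
    return best.x
E
python3 - <<'E'
from h import *
s=robot.observe();c=wrist();fittilt(c,sp=s)
E
```

```text
tilt fit dx,dz(mm,down+),deg [ 4.2  0.5 37.2] cost 106.0 of 6910
```

```bash
python3 -m crank '{"claw":[0.5,0.5,0.5,0.5,0.5,0.5,0.5,0.5],"delta_pos":[[0,0,-0.3],[0,0,-0.55],[-0.2,0,-0.55],[-0.2,0,-0.45],[-0.2,0,-0.3],[-0.2,0,-0.15],[-0.2,0,-0.04],[-0.2,0,-0.04]],"roll":[0,0,0,0,0,0,0,0]}' 10
python3 - <<'E'
from h import *
s=robot.observe();c=wrist("pics/w8.png");fittilt(c,sp=s)
E
```

```text
time: 9.1
tool_pos: [0.5311, 0.0093, 0.0264]
tool_rot: [-3.141, -0.0, 1.503]
contact_force: [0.4, 1.4, -0.5]
opening: 0.0615
tilt fit dx,dz(mm,down+),deg [ 4.1  1.3 47.4] cost 65.0 of 7825
```

View pics/w8.png

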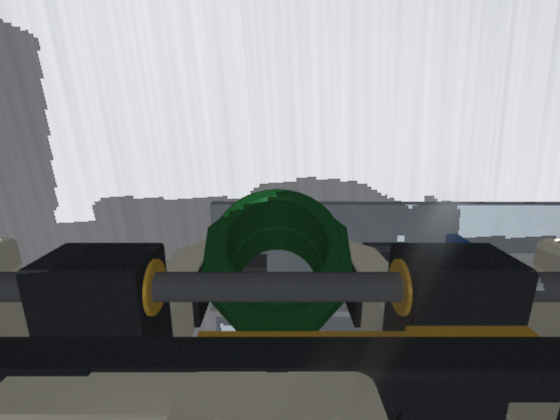

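```bash
python3 -m crank '{"claw":[0.5,0.5,0.5,0.5,0.5,0.5,0.5,0.5],"delta_pos":[[0,0,-0.25],[-0.1,0,-0.5],[-0.28,0,-0.5],[-0.28,0,-0.4],[-0.28,0,-0.3],[-0.28,0,-0.15],[-0.28,0,-0.04],[-0.28,0,-0.04]],"roll":[0,0,0,0,0,0,0,0]}' 10
python3 - <<'E'
from h import *
s=robot.observe();c=wrist("pics/w9.png");fittilt(c,sp=s)
E
```

```text
time: 9.82
tool_pos: [0.5317, 0.003, 0.0285]
tool_rot: [3.139, -0.002, 1.502]
contact_force: [2.0, 5.3, 5.3]
opening: 0.062
tilt fit dx,dz(mm,down+),deg [ 6.  -1.1 49.9] cost 57.0 of 8379
```

View pics/w9.png

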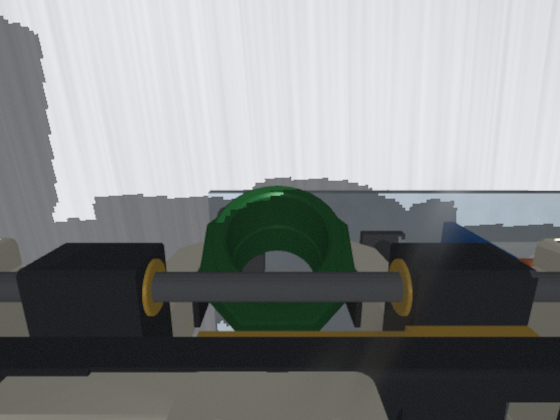

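```bash
python3 -m crank '{"claw":[0.5,0.5,0.5,0.5,0.5,0.5,0.5,0.5],"delta_pos":[[0.1,0,-0.8],[0.6,0,-2],[1.8,0.3,-2.4],[3.2,0.8,-2.4],[4,1,-1.4],[4,1,-0.2],[4,1,0.25],[4,1,0.25]],"roll":[0,0,0,0,0,0,0,0]}' 10
python3 - <<'E'
from h import *
s=robot.observe();c=wrist();fittilt(c,sp=s);plan(.5,.11,.0155)
E
```

```text
time: 10.53
tool_pos: [0.5595, 0.1, 0.0183]
tool_rot: [-3.134, 0.001, 1.503]
contact_force: [-0.7, -0.3, -0.6]
opening: 0.0619
tilt fit dx,dz(mm,down+),deg [ 4.8  4.6 51.7] cost 67.0 of 8321
delta [ 0.246 -2.461  0.203] roll 0 t 10.5833
```

```bash
python3 -m crank '{"claw":[0.5,0.5,0.5,0.5,0.5,0.5,0.5,0.5],"delta_pos":[[0,0,0.12],[0.2,0,0.16],[0.5,0,0.18],[0.8,0,0.2],[1.1,0,0.22],[1.4,0,0.24],[1.6,0,0.26],[1.6,0,0.26]],"roll":[0,0,0,0,0,0,0,0]}' 10
python3 - <<'E'
from h import *
s=robot.observe();c=wrist("pics/w10.png");fittilt(c,sp=s)
E
```

```text
time: 11.25
tool_pos: [0.5651, 0.1415, 0.0153]
tool_rot: [3.141, -0.0, 1.504]
contact_force: [0.6, -0.8, -1.5]
opening: 0.0619
tilt fit dx,dz(mm,down+),deg [ 4.8  4.5 51.9] cost 60.0 of 8326
```

View pics/w10.png

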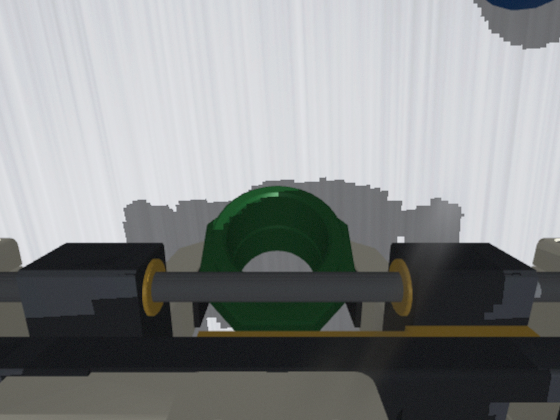

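```bash
python3 -m crank '{"claw":[0.5,0.5,0.5,0.5,0.5,0.5,0.5,0.5],"delta_pos":[[0,-1,-0.2],[-0.6,-2,-0.2],[-1.2,-2.4,0],[-1.2,-2.4,0.1],[-1.2,-2.4,0.15],[-1.2,-2.4,0.15],[-1.2,-2.4,0.2],[-1.2,-2.4,0.2]],"roll":[0,0,0,0,0,0,0,0]}' 10
python3 - <<'E'
from h import *
st()
E
```

```text
time: 11.97
tool_pos: [0.5043, 0.1144, 0.0109]
tool_rot: [3.14, -0.0, 1.503]
contact_force: [-2.3, -1.3, 6.9]
opening: 0.0618
{'time': 11.9667, 'tool_pos': [0.5043, 0.1144, 0.0109], 'tool_rot': [3.1402, -0.0001, 1.503], 'contact_force': [-2.2916, -1.3367, 6.9011], 'opening': 0.0618}
```

Contact made: 6.9 N up. Next I'll drag in +x.

```bash
python3 -m crank '{"claw":[0.5,0.5,0.5,0.5,0.5,0.5,0.5,0.5],"delta_pos":[[0.3,0,0],[0.6,0,0],[0.9,0,0],[1.2,0,0.02],[1.5,0,0.03],[1.8,0,0.04],[2,0,0.04],[2,0,0.04]],"roll":[0,0,0,0,0,0,0,0]}' 10
python3 - <<'E'
from h import *
s=robot.observe();c=wrist("pics/w11.png");fittilt(c,sp=s)
E
```

```text
time: 12.63
tool_pos: [0.5066, 0.1656, 0.0091]
tool_rot: [3.141, -0.001, 1.504]
contact_force: [-0.2, 1.6, 3.2]
opening: 0.062
tilt fit dx,dz(mm,down+),deg [ 3.8  1.7 69.1] cost 26.0 of 8653
```

View pics/w11.png

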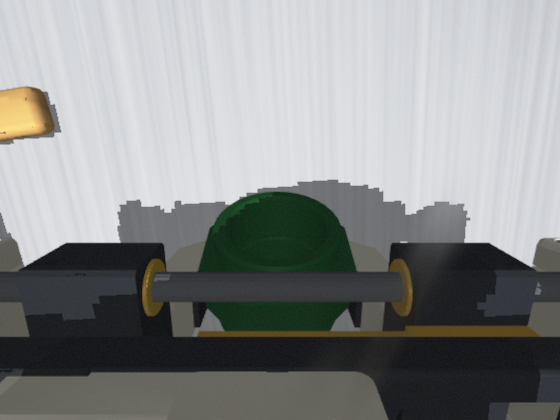

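```bash
python3 -m crank '{"claw":[1,1,1,1,1,1,1,1],"delta_pos":[[0,0,0],[0,0,0],[0,0,0],[0,0,0],[0,0,0],[-0.4,0,-1],[-0.8,0,-2.2],[-1.2,0,-3.4]],"roll":[0,0,0,0,0,0,0,0]}' 10
python3 - <<'E'
from h import *
s=robot.observe();c=wrist("pics/w12.png");st()
E
```

```text
time: 13.35
tool_pos: [0.5038, 0.1337, 0.0946]
tool_rot: [-3.139, 0.0, 1.503]
contact_force: [0.9, 0.1, 0.0]
opening: 0.0917
{'time': 13.4, 'tool_pos': [0.5072, 0.1327, 0.1006], 'tool_rot': [3.1339, -0.0007, 1.5023], 'contact_force': [3.5035, -0.9171, 3.8564], 'opening': 0.0921}
```

View pics/w12.png

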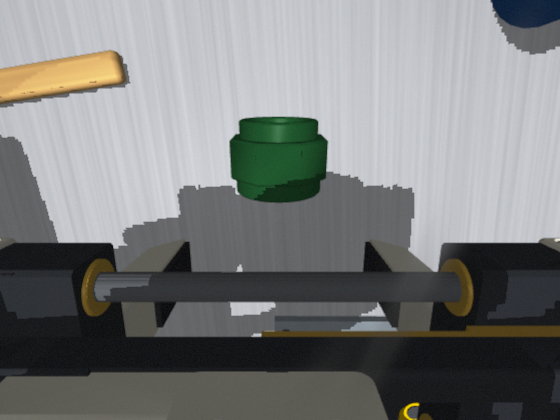

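```bash
python3 - <<'E'
from h import *
s=robot.observe();c=wrist();st()
R=Rn.from_euler("xyz",s["tool_rot"]).as_matrix()
for p,z in (((279,138),.06),((279,178),.06),((279,120),.057),((279,196),.002)):
    w=pix2w(c,*p,z);print(p,w.round(4),"tool",(R.T@(w-s["tool_pos"])).round(4))
E
```

```text
{'time': 13.45, 'tool_pos': [0.5074, 0.1333, 0.0986], 'tool_rot': [3.1331, -0.0014, 1.5013], 'contact_force': [0.9713, 0.7512, -0.5203], 'opening': 0.0919}
(279, 138) [0.513  0.1928 0.06  ] tool [0.0604 0.0013 0.0407]
(279, 178) [0.5113 0.1685 0.06  ] tool [0.036  0.0013 0.0407]
(279, 120) [0.5137 0.2033 0.057 ] tool [0.0709 0.0013 0.0437]
(279, 196) [0.5105 0.1437 0.002 ] tool [0.0112 0.0017 0.0986]
```

```bash
python3 -m crank '{"claw":[0.1,0.1,0.1,0.1,0.1,0.1,0.1,0.1],"delta_pos":[[0,0,0],[0,0,0.2],[0,0,0.6],[0,0,1],[0,0,1.4],[0,0,1.8],[0,0,1.8],[0,0,1.8]],"roll":[0,0,0,0,0,0,0,0]}' 10
python3 -m crank '{"claw":[0.1,0.1,0.1,0.1,0.1,0.1,0.1,0.1],"delta_pos":[[0.2,0,0],[0.4,0,0],[0.55,0,0],[0.7,0,0],[0.85,0,0],[1,0,0],[1.15,0,0],[1.3,0,0]],"roll":[0,0,0,0,0,0,0,0]}' 10
python3 - <<'E'
from h import *
s=robot.observe();c=wrist("pics/w13.png");st()
E
```

```text
time: 14.12
tool_pos: [0.5039, 0.1342, 0.048]
tool_rot: [-3.139, 0.0, 1.503]
contact_force: [-0.4, -0.3, -0.8]
opening: 0.0431
time: 14.78
tool_pos: [0.5068, 0.167, 0.0493]
tool_rot: [3.141, -0.0, 1.503]
contact_force: [-0.2, 0.0, -1.1]
opening: 0.0089
{'time': 14.8333, 'tool_pos': [0.5069, 0.1676, 0.0493], 'tool_rot': [3.1413, -0.0004, 1.5029], 'contact_force': [-0.5741, 1.4935, -1.2015], 'opening': 0.0093}
```

View pics/w13.png

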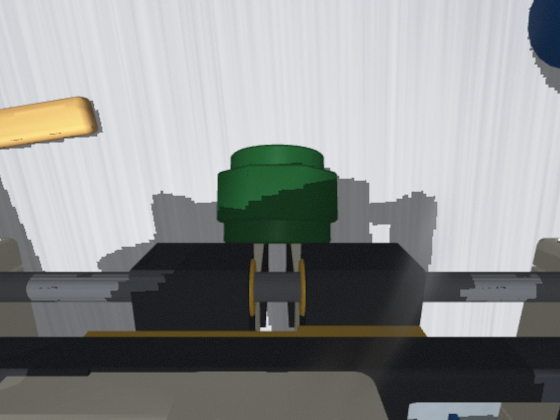

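```bash
python3 -m crank '{"claw":[0.1,0.1,0.1,0.1,0.1,0.1,0.1,0.1],"delta_pos":[[0.15,0,0],[0.3,0,0],[0.45,0,0],[0.6,0,0],[0.75,0,0],[0.9,0,0],[1.05,0,0],[1.2,0,0]],"roll":[0,0,0,0,0,0,0,0]}' 10
python3 - <<'E'
from h import *
s=robot.observe();c=wrist("pics/w14.png");st()
E
```

```text
time: 15.5
tool_pos: [0.5088, 0.1969, 0.0492]
tool_rot: [-3.142, -0.0, 1.503]
contact_force: [-1.0, 0.1, -0.6]
opening: 0.0095
{'time': 15.55, 'tool_pos': [0.5089, 0.1975, 0.0493], 'tool_rot': [3.1414, -0.0004, 1.5029], 'contact_force': [0.0812, 0.2216, -0.0803], 'opening': 0.0091}
```

View pics/w14.png

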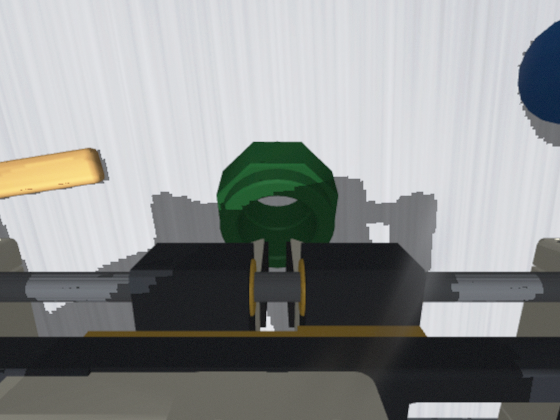

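```bash
python3 -m crank '{"claw":[0.1,0.1,0.1,0.1,0.1,0.1,0.1,0.1],"delta_pos":[[0.15,0,0],[0.3,0,0],[0.45,0,-0.2],[0.45,0,-0.8],[0,0,-1.6],[-0.8,0,-2.4],[-1.6,0,-3],[-2,0,-3]],"roll":[0,0,0,0,0,0,0,0]}' 10
python3 -m crank '{"claw":[1,1,1,1,1,1,1,1],"delta_pos":[[-0.2,0,-0.5],[-0.3,0,-0.8],[-0.3,0,-0.8],[-0.3,0,-0.8],[-0.3,0,-0.8],[-0.3,0,-0.8],[-0.3,0,-0.8],[-0.3,0,-0.8]],"roll":[0,0,0,0,0,0,0,0]}' 10
python3 - <<'E'
from h import *
s=robot.observe();c=wrist("pics/w15.png");st();p=fitnut(c,.51,.23,save="pics/w15f.png")
E
```

```text
time: 16.22
tool_pos: [0.5072, 0.1456, 0.1276]
tool_rot: [3.136, -0.001, 1.502]
contact_force: [1.2, 0.1, 0.2]
opening: 0.0096
time: 16.88
tool_pos: [0.5047, 0.1394, 0.1438]
tool_rot: [-3.141, 0.0, 1.503]
contact_force: [-0.0, -0.5, 0.6]
opening: 0.058
{'time': 16.9333, 'tool_pos': [0.5048, 0.1393, 0.1439], 'tool_rot': [-3.141, 0.0, 1.5029], 'contact_force': [-0.1558, -0.5213, 0.3237], 'opening': 0.0619}
nut [0.5116 0.2371] yaw deg 41.14879287408314 cost 207.0 mask 3828
```

View pics/w15f.png

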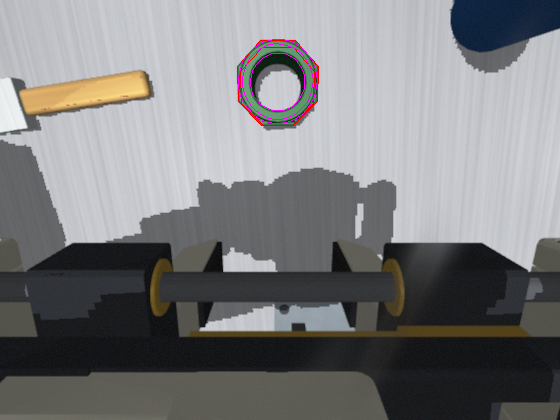

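Nut A is now flat with the 58 mm end up, at about (0.512, 0.237). Next I'll regrasp it with the jaw across the unit.

```bash
python3 -c "
from h import *
plan(.5116,.2371,.08,3.075)"; python3 -m crank '{"claw":[1,1,1,1,1,1,1,1],"delta_pos":[[0.5,0,0],[1,0,0],[1.8,0.1,0.2],[2.6,0.1,0.6],[3.4,0,1],[3.89,0,1.3],[3.89,0,1.6],[3.89,0,1.6]],"roll":[-1.1,-2.2,-3.3,-4.4,-5.5,-6.6,-7.7,-8.8]}' 10
python3 -c "
from h import *
plan(.5116,.2371,.06,3.075)"
```

```text
delta [3.92  0.01  2.555] roll -15.01 t 16.9333
time: 17.6
tool_pos: [0.5105, 0.2369, 0.1024]
tool_rot: [-3.139, -0.002, 2.431]
contact_force: [-0.2, -0.7, -0.0]
opening: 0.0923
delta [-0.031  0.04   1.696] roll -6.15 t 17.6
```

```bash
python3 -m crank '{"claw":[1,1,1,1,1,1,1,1],"delta_pos":[[-0.03,0.04,0],[-0.03,0.04,0],[-0.03,0.04,0],[-0.03,0.04,0.3],[-0.03,0.04,0.3],[-0.03,0.04,0.3],[-0.03,0.04,0.3],[-0.03,0.04,0.3]],"roll":[-1.1,-2.2,-3.3,-4.4,-5.5,-6.15,-6.15,-6.15]}' 10
python3 - <<'E'
from h import *
s=robot.observe();c=wrist("pics/w16.png");p=fitnut(c,.5116,.2371,yaws=np.radians([36,41,46]),save="pics/w16f.png");plan(.5116,.2371,.005)
E
```

```text
time: 18.27
tool_pos: [0.5128, 0.2365, 0.0966]
tool_rot: [3.142, -0.0, 3.066]
contact_force: [0.2, 0.1, -0.2]
opening: 0.0915
nut [0.5118 0.2372] yaw deg 42.48141660499178 cost 239.0 mask 5165
delta [0.049 0.021 3.669] roll 0 t 18.3167
```

View pics/w16f.png

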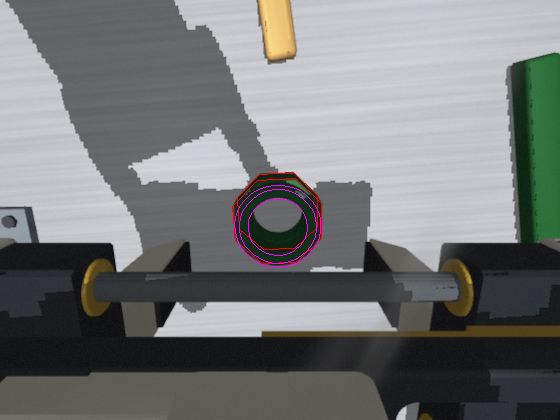

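```bash
python3 -m crank '{"claw":[1,1,1,1,0.5,0.5,0.5,0.5],"delta_pos":[[0.05,0.02,1.2],[0.05,0.02,2.4],[0.05,0.02,3.56],[0.05,0.02,3.56],[0.05,0.02,3.56],[0.05,0.02,3.56],[0.05,0.02,3.56],[0.05,0.02,3.56]],"roll":[-0.08,-0.08,-0.08,-0.08,-0.08,-0.08,-0.08,-0.08]}' 20
python3 -m crank '{"claw":[0.5,0.5,0.5,0.5,0.5,0.5,0.5,0.5],"delta_pos":[[0,0,0],[0,0,-0.5],[0,0,-1.5],[0,0,-2.7],[0,0,-3.7],[0,0,-4.5],[0,0,-4.5],[0,0,-4.5]],"roll":[0,0,0,0,0,0,0,0]}' 20
python3 -c "
from h import *
plan(*unit(-.044,0),.12,3.075);plan(*unit(-.062,0),.13,3.075)"
```

```text
time: 18.98
tool_pos: [0.5128, 0.2374, 0.0097]
tool_rot: [3.14, 0.003, 3.076]
contact_force: [-0.6, 0.5, 0.3]
opening: 0.0699
time: 19.65
tool_pos: [0.5121, 0.2372, 0.1215]
tool_rot: [3.14, 0.003, 3.076]
contact_force: [0.7, -1.0, -2.1]
opening: 0.0618
delta [ -2.085 -11.094   0.054] roll 0.01 t 19.65
delta [ -1.367 -11.092  -0.348] roll 0.01 t 19.65
```

```bash
python3 -m crank '{"claw":[0.5,0.5,0.5,0.5,0.5,0.5,0.5,0.5],"delta_pos":[[-0.2,-1.4,0],[-0.5,-3,0],[-0.8,-4.6,0],[-1.1,-6.2,0],[-1.4,-7.8,0],[-1.7,-9.4,0],[-2,-10.8,0],[-2.08,-11.09,0]],"roll":[0,0,0,0,0,0,0,0]}' 20
python3 -m crank '{"claw":[0.5,0.5,0.5,0.5,0.5,0.5,0.5,0.5],"delta_pos":[[0,0,0],[0,0,0],[0,0,0],[0,0,0],[0,0,0],[0,0,0],[0,0,0],[0,0,0]],"roll":[0,0,0,0,0,0,0,0]}' 20
python3 - <<'E'
from h import *
s=robot.observe();c=wrist("pics/w17.png");st()
for y in (.0275,.0305,-.0275,-.0305):
    q=proj(c,[np.append(unit(x,y),.045) for x in (-.095,-.06,-.03)]);cv2.polylines(c["color"],[q.round().astype(int)],False,(0,0,255),1)
cv2.imwrite("pics/w17o.png",c["color"])
cv2.imwrite("pics/w17z.png",cv2.resize(c["color"][60:260,180:380],(600,600),interpolation=cv2.INTER_NEAREST))
E
```

```text
time: 20.32
tool_pos: [0.5452, -0.0481, 0.1186]
tool_rot: [-3.14, -0.002, 3.072]
contact_force: [-0.6, 0.0, -1.2]
opening: 0.0618
time: 20.98
tool_pos: [0.5455, -0.0425, 0.1203]
tool_rot: [3.142, 0.0, 3.077]
contact_force: [-0.1, 0.6, -1.3]
opening: 0.062
{'time': 21.0333, 'tool_pos': [0.5455, -0.0427, 0.1203], 'tool_rot': [3.1415, 0.0002, 3.077], 'contact_force': [-0.1206, -0.1067, -0.294], 'opening': 0.062}
```

View pics/w17o.png

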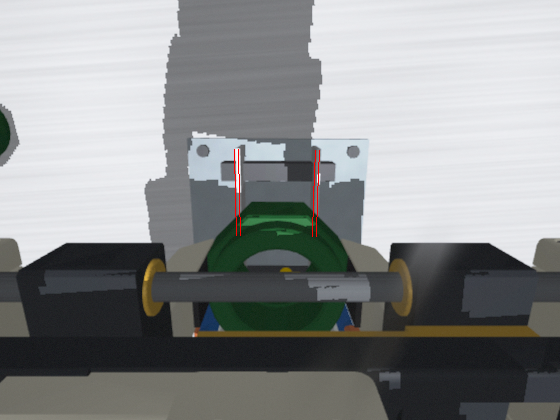

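View pics/w17.png

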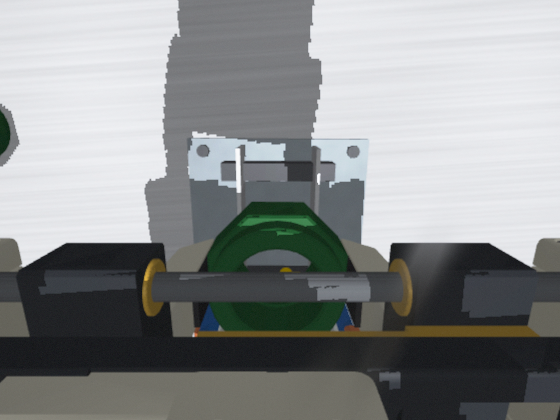

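View pics/w17z.png

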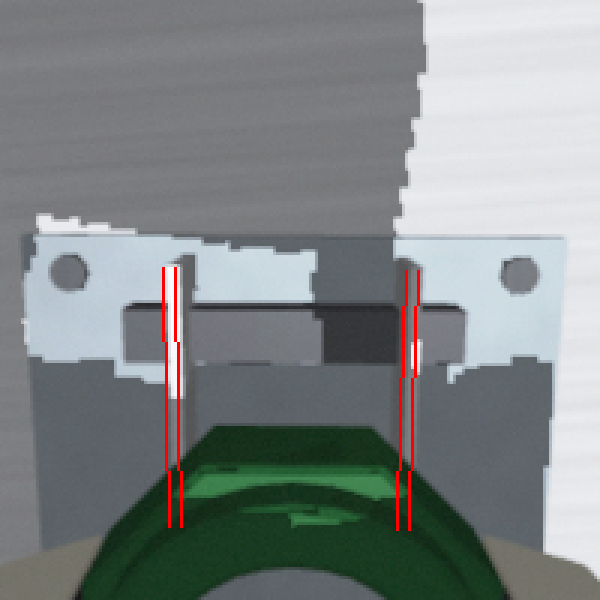

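```bash
python3 -m crank '{"claw":[0.5,0.5,0.5,0.5,0.5,0.5,0.5,0.5],"delta_pos":[[0,0,1],[0,0,1.9],[0,0,2.4],[0,0,2.65],[0,0,2.85],[0,0,2.95],[0,0,3.03],[0,0,3.05]],"roll":[0,0,0,0,0,0,0,0]}' 20
python3 - <<'E'
from h import *
s=robot.observe();c=wrist("pics/w18.png");st()
E
```

```text
time: 21.7
tool_pos: [0.546, -0.0428, 0.0446]
tool_rot: [3.141, 0.001, 3.076]
contact_force: [0.2, 1.8, -0.2]
opening: 0.062
{'time': 21.75, 'tool_pos': [0.5459, -0.0428, 0.0446], 'tool_rot': [3.1411, 0.0013, 3.0764], 'contact_force': [-1.0155, 1.4582, -0.7257], 'opening': 0.0622}
```

View pics/w18.png

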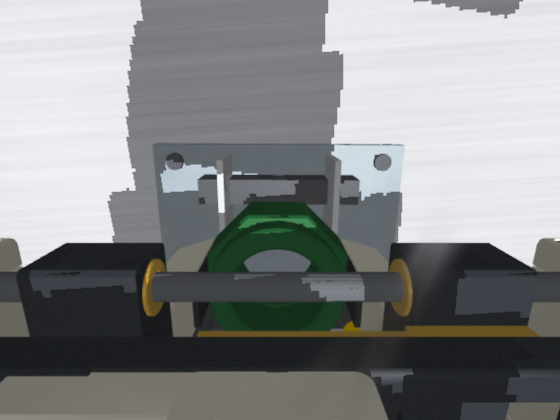

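```bash
python3 -m crank '{"claw":[0.85,0.85,0.85,0.85,0.5,0,0,0],"delta_pos":[[0,0,0],[0,0,0],[0,0,0],[0,0,-1],[0,0,-2.4],[1,0,-2.6],[2,0,-2.6],[2.2,0,-2.6]],"roll":[0,0,0,0,0,0,0,0]}' 20
python3 - <<'E'
from h import *
c=wrist("pics/w19.png");st();plan(*unit(-.095,0),.055,3.075);plan(*unit(.024,0),.055,3.075)
E
```

```text
time: 22.42
tool_pos: [0.4874, -0.039, 0.1096]
tool_rot: [3.141, -0.002, 3.077]
contact_force: [0.2, -0.7, -0.6]
opening: 0.0561
{'time': 22.4667, 'tool_pos': [0.4881, -0.0391, 0.1094], 'tool_rot': [3.1414, -0.0014, 3.0765], 'contact_force': [-0.6336, -0.4697, -0.1424], 'opening': 0.0524}
delta [-2.890e-01  1.000e-03  2.176e+00] roll 0.01 t 22.4667
delta [-5.049 -0.008  2.169] roll 0.01 t 22.4667
```

View pics/w19.png

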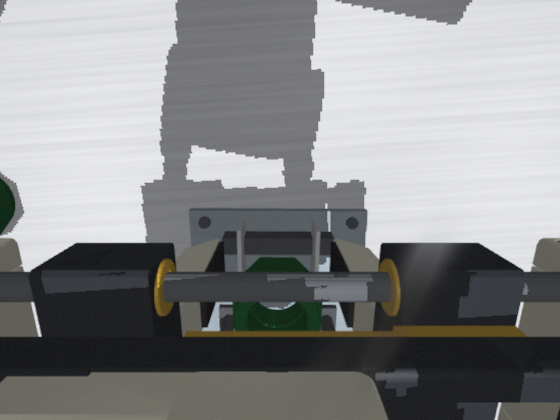

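```bash
python3 -m crank '{"claw":[0,0,0,0,0,0,0,0],"delta_pos":[[0,0,0],[0,0,0.5],[0,0,1],[-0.1,0,1.6],[-0.2,0,2.17],[-0.4,0,2.17],[-0.7,0,2.17],[-1,0,2.17]],"roll":[0,0,0,0,0,0,0,0]}' 20
python3 -m crank '{"claw":[0,0,0,0,0,0,0,0],"delta_pos":[[-0.28,0,0],[-0.56,0,0],[-0.84,0,0],[-1.12,0,0],[-1.4,0,0],[-1.68,0,0],[-1.96,0,0],[-2.24,0,0]],"roll":[0,0,0,0,0,0,0,0]}' 20
python3 - <<'E'
from h import *
c=wrist("pics/w20.png");st();plan(*unit(.024,0),.055,3.075)
E
```

```text
time: 23.13
tool_pos: [0.5171, -0.0413, 0.0552]
tool_rot: [-3.142, 0.001, 3.077]
contact_force: [0.2, -0.4, -1.1]
opening: 0.0013
time: 23.8
tool_pos: [0.5721, -0.0448, 0.0547]
tool_rot: [3.142, 0.0, 3.076]
contact_force: [-0.9, -0.7, -0.6]
opening: 0.0003
{'time': 23.85, 'tool_pos': [0.5736, -0.045, 0.0549], 'tool_rot': [-3.1415, 0.0021, 3.0765], 'contact_force': [1.4184, -1.0318, 0.1264], 'opening': 0.0002}
delta [-1.619e+00  5.000e-03  1.000e-03] roll 0.01 t 23.85
```

View pics/w20.png

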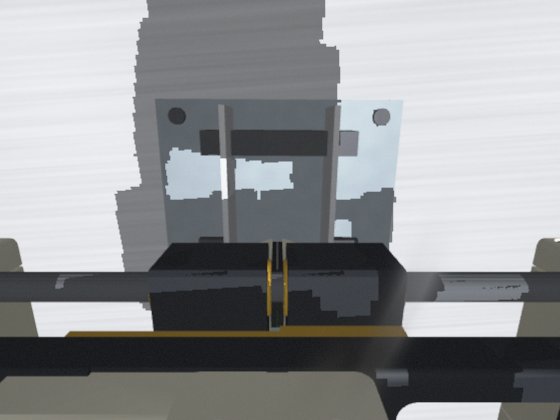

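```bash
python3 -m crank '{"claw":[0,0,0,0,0,0,0,0],"delta_pos":[[-0.28,0,0],[-0.56,0,0],[-0.84,0,0],[-1.12,0,0],[-1.35,0,0],[-1.52,0,0],[-1.58,0,0],[-1.6,0,0]],"roll":[0,0,0,0,0,0,0,0]}' 20
python3 -m crank '{"claw":[0,0,0,0,0.6,1,1,1],"delta_pos":[[0,0,0],[0,0,0],[0.1,0,-0.4],[0.1,0,-1.6],[0.1,0,-3],[0.5,0,-3.5],[2,-1,-3.5],[3.4,-2.2,-3.5]],"roll":[0,0,0,0,0,0,0,0]}' 20
python3 - <<'E'
from h import *
c=robot.read_camera("scene")
cv2.imwrite("pics/s21.png",cv2.resize(c["color"][170:310,200:360],(685,600),interpolation=cv2.INTER_CUBIC));c=wrist("pics/w21.png");st();plan(.465,-.285,.15)
E
```

```text
time: 24.52
tool_pos: [0.6116, -0.0473, 0.0547]
tool_rot: [3.142, 0.0, 3.077]
contact_force: [-1.3, -0.4, -0.2]
opening: 0.0005
time: 25.18
tool_pos: [0.529, -0.0913, 0.1441]
tool_rot: [-3.141, 0.004, 3.08]
contact_force: [-0.5, -1.1, -0.9]
opening: 0.0223
{'time': 25.2833, 'tool_pos': [0.5243, -0.0937, 0.1429], 'tool_rot': [-3.1413, -0.0037, 3.0741], 'contact_force': [0.0755, 0.7733, -0.3471], 'opening': 0.0306}
delta [ 1.851 -7.795 -0.277] roll 0 t 25.2833
```

View pics/s21.png

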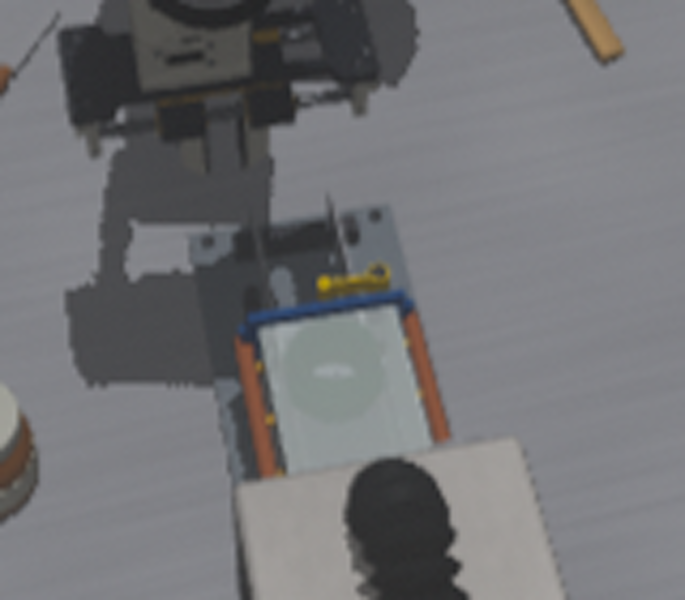

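View pics/w21.png

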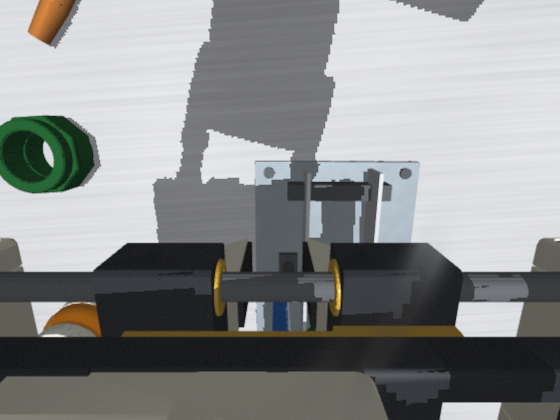

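```bash
python3 -m crank '{"claw":[1,1,1,1,1,1,1,1],"delta_pos":[[0.3,-1.4,0],[0.6,-2.9,0],[0.9,-4.4,0.2],[1.2,-5.9,0.4],[1.5,-7.2,0.7],[1.8,-7.9,1],[1.8,-7.9,1],[1.8,-7.9,1]],"roll":[0,0,0,0,0,0,0,0]}' 10
python3 - <<'E'
from h import *
c=wrist();st();p=fitnut(c,.467,-.288,save="pics/w22f.png");plan(p[0],p[1],.04)
E
```

```text
time: 25.95
tool_pos: [0.471, -0.2866, 0.1174]
tool_rot: [3.141, -0.0, 3.074]
contact_force: [0.5, 0.2, 0.3]
opening: 0.0839
{'time': 26.0, 'tool_pos': [0.4716, -0.2858, 0.1177], 'tool_rot': [3.1411, 0.0005, 3.0758], 'contact_force': [0.4309, 0.3713, 0.0107], 'opening': 0.0878}
nut [ 0.4654 -0.2871] yaw deg 44.65972017506961 cost 189.0 mask 4221
delta [ 0.246 -0.067  3.109] roll 0 t 26.0
```

View pics/w22f.png

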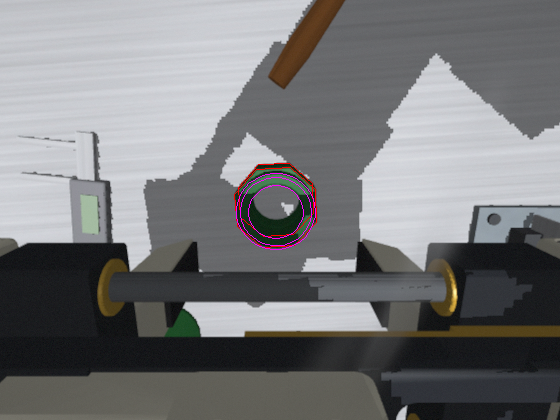

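```bash
python3 -m crank '{"claw":[1,1,1,0.45,0.45,0.45,0.45,0.45],"delta_pos":[[0.24,-0.05,1],[0.24,-0.05,2.2],[0.24,-0.05,3.07],[0.24,-0.05,3.07],[0.24,-0.05,3.07],[0.24,-0.05,3.07],[0.24,-0.05,3.07],[0.24,-0.05,3.07]],"roll":[-0.6,-0.6,-0.6,-0.6,-0.6,-0.6,-0.6,-0.6]}' 5
python3 -m crank '{"claw":[0.45,0.45,0.45,0.45,0.45,0.45,0.45,0.45],"delta_pos":[[0,0,0],[0,0,0],[0,0,0],[0,0,0],[0,0,0],[0,0,0],[0,0,0],[0,0,0]],"roll":[0,0,0,0,0,0,0,0]}' 5
```

```text
time: 26.67
tool_pos: [0.4664, -0.2874, 0.0421]
tool_rot: [-3.14, 0.002, 3.14]
contact_force: [0.8, 0.2, -0.1]
opening: 0.0631
time: 27.33
tool_pos: [0.4661, -0.2874, 0.0417]
tool_rot: [-3.141, 0.002, 3.139]
contact_force: [0.6, 1.9, 6.2]
opening: 0.0573
```

The collar measures 57.3 mm across, so the 58 mm end is up and nut B already lies the right way. I'll load it directly.

```bash
python3 -m crank '{"claw":[1,1,1,1,0.9,0.5,0.5,0.5],"delta_pos":[[0,0,-0.1],[0,0,-0.1],[0,0,-0.1],[0,0,0.6],[0,0,1.3],[0,0,1.3],[0,0,1.3],[0,0,1.3]],"roll":[0,0,0,0,0,0,0,0]}' 20
python3 -m crank '{"claw":[0.5,0.5,0.5,0.5,0.5,0.5,0.5,0.5],"delta_pos":[[0,0,0],[0,0,0],[0,0,0],[0,0,0],[0,0,-0.6],[0,0,-2],[0,0,-3.4],[0,0,-4.4]],"roll":[0,0,0,0,0,0,0,0]}' 20
python3 -c "
from h import *
plan(*unit(-.044,0),.12,3.075)"
```

```text
time: 28.0
tool_pos: [0.4656, -0.2873, 0.0085]
tool_rot: [-3.141, 0.0, 3.139]
contact_force: [0.7, 0.2, 0.4]
opening: 0.0672
time: 28.67
tool_pos: [0.4657, -0.2873, 0.1205]
tool_rot: [-3.141, 0.001, 3.14]
contact_force: [0.6, -0.6, -0.9]
opening: 0.0617
delta [-3.194  9.78   0.014] roll 0.62 t 28.6667
```

```bash
python3 -m crank '{"claw":[0.5,0.5,0.5,0.5,0.5,0.5,0.5,0.5],"delta_pos":[[-0.4,1.4,0],[-0.9,2.9,0],[-1.4,4.4,0],[-1.9,5.9,0],[-2.4,7.4,0],[-2.9,8.9,0],[-3.19,9.78,0],[-3.19,9.78,0]],"roll":[0.1,0.2,0.3,0.4,0.5,0.62,0.62,0.62]}' 20
python3 -m crank '{"claw":[0.5,0.5,0.5,0.5,0.5,0.5,0.5,0.5],"delta_pos":[[0,0,0],[0,0,0],[0,0,0],[0,0,0.3],[0,0,0.6],[0,0,0.8],[0,0,0.8],[0,0,0.8]],"roll":[0,0,0,0,0,0,0,0]}' 20
python3 - <<'E'
from h import *
s=robot.observe();c=wrist("pics/w23.png");st();plan(*unit(-.044,0.0003),.12,3.075)
print(proj(c,[np.append(unit(-.08,y),.045) for y in (.0305,.0275,-.0275,-.0305)]))
cv2.imwrite("pics/w23z.png",cv2.resize(c["color"][60:260,180:380],(600,600),interpolation=cv2.INTER_NEAREST))
E
```

```text
time: 29.33
tool_pos: [0.5464, -0.0382, 0.118]
tool_rot: [3.14, 0.0, 3.079]
contact_force: [0.6, 0.5, -0.7]
opening: 0.0618
time: 30.0
tool_pos: [0.5453, -0.043, 0.0973]
tool_rot: [3.141, -0.001, 3.074]
contact_force: [0.4, -0.2, -1.4]
opening: 0.0622
{'time': 30.05, 'tool_pos': [0.5456, -0.0429, 0.0977], 'tool_rot': [3.1414, -0.0005, 3.0741], 'contact_force': [-0.5904, 0.6627, -0.9008], 'opening': 0.0618}
delta [-0.02   0.013 -0.891] roll -0.01 t 30.05
[[322.94302729 176.04343157]
 [318.38400886 176.04486123]
 [234.79464621 176.07107387]
 [230.23482504 176.07250378]]
```

View pics/w23z.png

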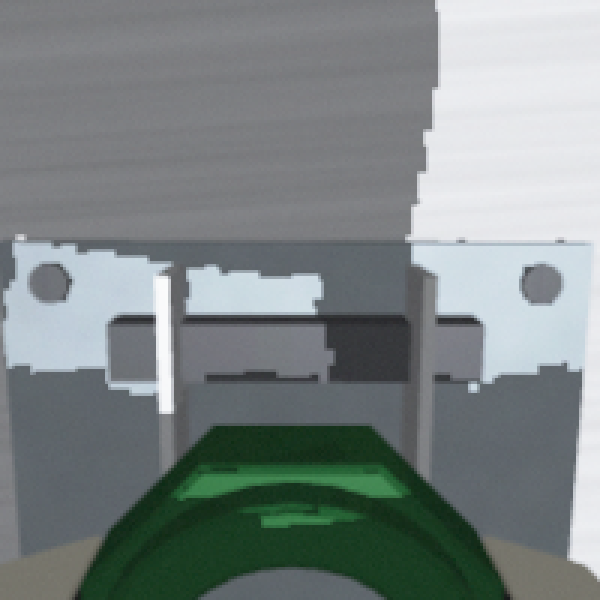

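```bash
python3 -m crank '{"claw":[0.5,0.5,0.5,0.5,0.5,0.5,0.5,0.85],"delta_pos":[[0,0,0.8],[0,0,1.4],[0,0,1.7],[0,0,1.95],[0,0,2.1],[0,0,2.18],[0,0,2.18],[0,0,2.18]],"roll":[0,0,0,0,0,0,0,0]}' 20
python3 -m crank '{"claw":[0.85,0.85,0.85,0.5,0,0,0,0],"delta_pos":[[0,0,0],[0,0,0],[0,0,-1],[0,0,-2.4],[1,0,-2.6],[2,0,-2.6],[2.2,0,-2.6],[2.2,0,-2.6]],"roll":[0,0,0,0,0,0,0,0]}' 20
python3 - <<'E'
from h import *
c=wrist("pics/w24.png");st();plan(*unit(-.09,0),.055,3.075)
s=robot.read_camera("scene");cv2.imwrite("pics/s24.png",cv2.resize(s["color"][170:310,200:360],(685,600),interpolation=cv2.INTER_CUBIC))
E
```

```text
time: 30.72
tool_pos: [0.5461, -0.0428, 0.0441]
tool_rot: [-3.141, 0.001, 3.075]
contact_force: [0.1, -1.2, 0.1]
opening: 0.0652
time: 31.38
tool_pos: [0.4897, -0.0389, 0.1091]
tool_rot: [3.142, 0.0, 3.074]
contact_force: [0.4, -0.0, 0.1]
opening: 0.0491
{'time': 31.4333, 'tool_pos': [0.491, -0.0392, 0.1091], 'tool_rot': [-3.1414, 0.0013, 3.0743], 'contact_force': [-0.4006, -0.3678, 0.3344], 'opening': 0.0451}
delta [-0.364 -0.004  2.164] roll -0.01 t 31.4333
```

View pics/w24.png

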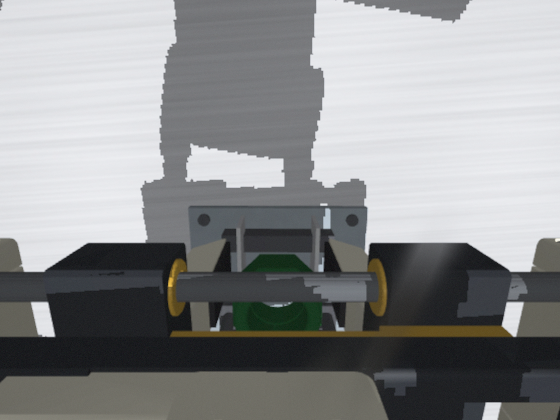

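View pics/s24.png

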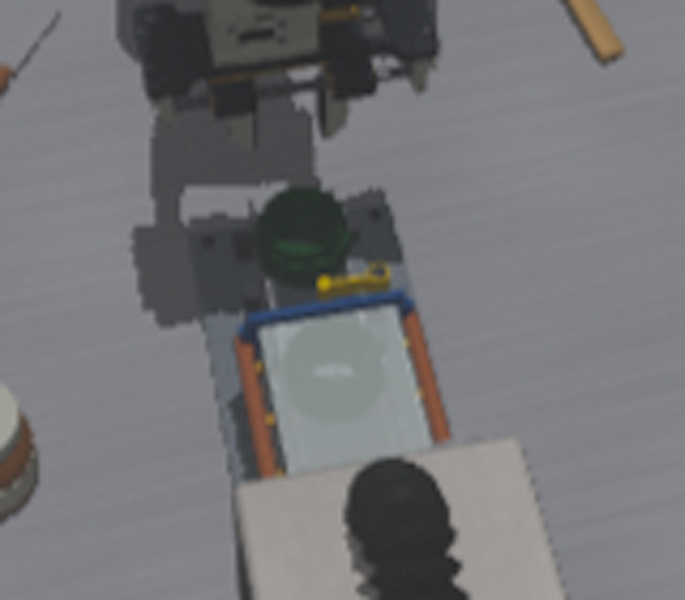

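Nut B sits on the rails and the gate is shut. Next is the same push as for nut A.

```bash
python3 -m crank '{"claw":[0,0,0,0,0,0,0,0],"delta_pos":[[0,0,0],[0,0,0.5],[0,0,1],[-0.1,0,1.6],[-0.2,0,2.17],[-0.4,0,2.17],[-0.7,0,2.17],[-1,0,2.17]],"roll":[0,0,0,0,0,0,0,0]}' 20
python3 -m crank '{"claw":[0,0,0,0,0,0,0,0],"delta_pos":[[-0.28,0,0],[-0.56,0,0],[-0.84,0,0],[-1.12,0,0],[-1.4,0,0],[-1.68,0,0],[-1.96,0,0],[-2.24,0,0]],"roll":[0,0,0,0,0,0,0,0]}' 20
python3 -c "
from h import *
st();plan(*unit(.024,0),.055,3.075)"
```

```text
time: 32.15
tool_pos: [0.5171, -0.0409, 0.0546]
tool_rot: [-3.142, 0.001, 3.074]
contact_force: [0.2, -0.6, -1.0]
opening: 0.0005
time: 32.82
tool_pos: [0.5722, -0.0445, 0.0542]
tool_rot: [3.142, -0.0, 3.074]
contact_force: [-1.2, 0.4, -0.2]
opening: 0.0002
{'time': 32.8167, 'tool_pos': [0.5722, -0.0445, 0.0542], 'tool_rot': [3.1415, -0.0002, 3.0744], 'contact_force': [-1.1774, 0.4392, -0.1644], 'opening': 0.0002}
delta [-1.674 -0.008 -0.032] roll -0.01 t 32.8167
```

```bash
python3 -m crank '{"claw":[0,0,0,0,0,0,0,0],"delta_pos":[[-0.28,0,0],[-0.56,0,0],[-0.84,0,0],[-1.12,0,0],[-1.35,0,0],[-1.52,0,0],[-1.6,0,0],[-1.62,0,0]],"roll":[0,0,0,0,0,0,0,0]}' 20
python3 -m crank '{"claw":[0,0,0,0,0,0,0,0],"delta_pos":[[0,0,0],[0,0,0],[0.1,0,-0.4],[0.1,0,-1.6],[0.1,0,-3],[1.5,0,-4],[3,-0.5,-4.5],[4.5,-1,-4.5]],"roll":[0,0,0,0,0,0,0,0]}' 20
python3 -m crank '{"claw":[0,0,0,0,0,0,0,0],"delta_pos":[[0.5,0,-0.5],[1,0,-0.5],[1,0,-0.5],[1,0,-0.5],[1,0,-0.5],[1,0,-0.5],[1,0,-0.5],[1,0,-0.5]],"roll":[0,0,0,0,0,0,0,0]}' 20
python3 - <<'E'
from h import *
st();s=robot.read_camera("scene");cv2.imwrite("pics/s25.png",cv2.resize(s["color"][170:310,200:360],(685,600),interpolation=cv2.INTER_CUBIC))
t=robot.read_camera("top");cv2.imwrite("pics/t25.png",t["color"]);wrist("pics/w25.png")
E
```

```text
time: 33.48
tool_pos: [0.6124, -0.0472, 0.0542]
tool_rot: [3.142, 0.0, 3.075]
contact_force: [-1.7, -1.2, 0.7]
opening: 0.001
time: 34.15
tool_pos: [0.4986, -0.0646, 0.1705]
tool_rot: [-3.14, 0.007, 3.076]
contact_force: [-0.2, -1.9, 0.5]
opening: 0.0006
time: 34.82
tool_pos: [0.4735, -0.0628, 0.1788]
tool_rot: [3.141, -0.001, 3.075]
contact_force: [0.4, 0.3, 0.9]
opening: 0.0006
{'time': 34.8167, 'tool_pos': [0.4735, -0.0628, 0.1788], 'tool_rot': [3.1413, -0.0006, 3.0748], 'contact_force': [0.3838, 0.3113, 0.9462], 'opening': 0.0006}
```

View pics/s25.png

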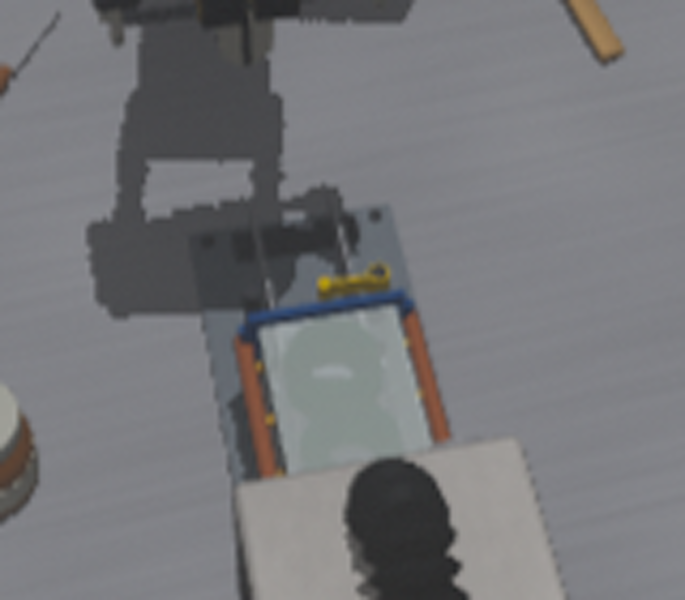

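View pics/t25.png

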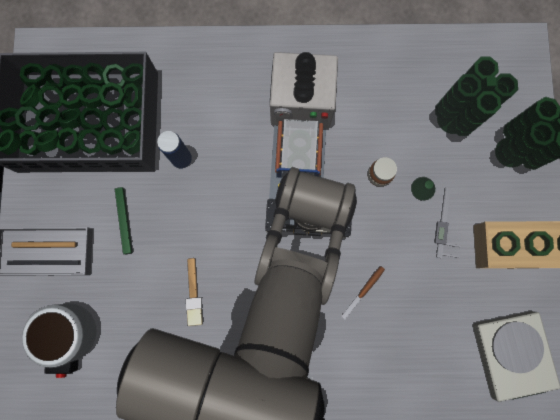

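View pics/w25.png

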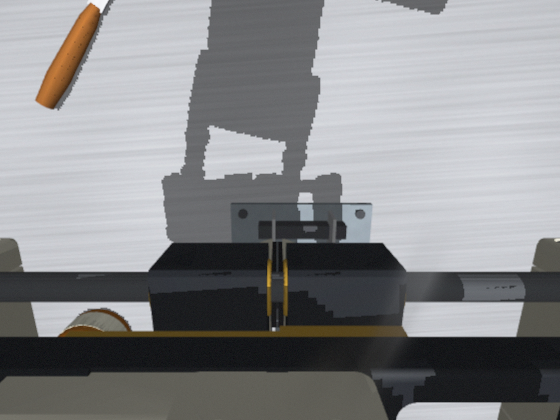

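```bash
python3 - <<'E'
from h import *
a=cv2.imread("pics/s21.png").astype(int)[255:300,315:400];b=cv2.imread("pics/s25.png").astype(int)[255:300,315:400]
print("gate region diff",np.abs(a-b).mean())
print(robot.hand_in())
E
```

```text
gate region diff 6.0063616557734205
the job is handed in; nothing more can be done
None
```

Both nuts are in the tunnel behind the shut gate, and I handed the job in at about 35 s on the robot's clock. Handing in returns no verdict.

- **Nut A (left side):** its upper collar measured 51.3 mm across, so the 52 mm end was up and it had to be turned over. I tilted it in the grip against a rail, dragged it upright on the bench, toppled it, then loaded and pushed it through.
- **Nut B (right side):** its upper collar measured 57.3 mm across, so the 58 mm end was already up. I loaded it directly, and it pushed nut A ahead of it.

**Last checks**
- **Tunnel and gate:** the last scene picture shows both nuts in the tunnel and the gate leaf square across the rails, as it was after the first nut.
- **Nut positions:** I worked these out from where the pusher stopped, not from a direct measurement. Nut B's centre should be about 63 mm past the gate line and nut A's about 125–130 mm. Each nut dropped fully between the rails when set down, with no resistance.
- **Bystanders:** in the last top view all seven look to be where they started; I did not measure them.

**What disagreed**
- **Rail tilt:** it turned nut A only about 50°, against roughly 65° expected, because the nut slipped in the pads. The drag along the bench made up the rest.
- **Collar check:** I did not feel nut A's collar again after turning it. The check there was that it dropped between the rails.

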